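# Hang the finial bin on the turned rail

### The arm

A 6-joint arm with a two-finger parallel gripper is mounted at the origin on the work surface. World frame = base frame: x ahead of the robot, y to its left, z up, the work surface at z = 0. Lengths are in m, angles in rad, forces in N, time in s.
With the tool pointing down it reaches from about 0.4 to 0.825 m from the base axis. Payload 7 kg.
Tool frame: the origin (TCP) lies between the finger pads; the fingertips stand 8 mm ahead of it and the grasp point (between the pads) lies 11 mm behind it (arm.finger_overhang is the distance from the TCP to the fingertips, in m); z points along the fingers, y is the line along which they close (so a half turn about z gives the same grasp; the last joint's range is limited). The gripper opens to 88 mm and grips with 3 to 60 N. Pads are 19 mm wide; open, the fingers measure 130 mm over their backs; the gripper's body (78 mm by 193 mm) begins 47 mm behind the grasp point.
Start: joints at [-1.019, 0.359, 0.012, 0, -1.224, -0.288], TCP at [0.176, -0.652, 0.235] pointing down, gripper open.
Joint ranges: [-3.07, 3.07], [-1.43, 2.12], [-1.02, 1.25], [-3.03, 1.67], [-3.05, -0], [-3.03, 3.03]. Speed limits (rad/s): [2.39, 2.39, 3.01, 3.14, 3.14, 3.14].

### API

Orientations are given as [roll, pitch, yaw] about the fixed x, y, z axes, in that order (R = Rz(yaw) Ry(pitch) Rx(roll)).
In Python, from station import arm gives the robot as it stands.
- The arm moves only by the tool move_arm, never from a script. Its argument "rows" is text: rows parted by semicolons, each of 7 numbers parted by spaces: the turn, a rotation vector about the tool's x, y, z in degrees, then the shift along the tool's x, y, z in m, then the finger opening in m, from 0 to 0.0876. A call has 1 to 8 rows; each row shifts and turns the commanded pose from where the row before left it, along the tool's axes as they then stand; what a row does not reach is not made up. A row lasts 1/8 s, in which the tool goes at most 62.5 mm and 10.7 degrees, less where a joint would pass 70% of its speed; a pose out of reach is approached as far as the arm can. A call is refused whole if a number of a shift passes 0.0625 or a number of a turn 10.7, either way. A call with a gripper value outside its range is refused whole. The fingers move at their own pace and stop on an object; "squeeze" is the grip in N (left out, the last holds). Time passes only in rows, so rows that do not move let the fingers close. It gives the time, the measured TCP pose, the force, the opening and the grip force at its end, in the units of the state.
- arm.get_state(): the state, without advancing time (a new reading comes with each control period).
- arm.grab_frame(name): name is "side" or "top" or "wrist"; returns (picture, depth): 400x640x3 uint8, blue, green, red; 400x640 float32, m along the optical axis (not along the pixel's ray), 0 where there is no reading.
- arm.camera_model(name): a dict with "mtx" (3x3 intrinsics, pixels), "camera_from_world" (4x4, takes a point from world to camera coordinates); the wrist camera has in their place "mount" (4x4, takes a point from camera to tool coordinates, whose origin is the TCP and whose axes are the flange's). Camera axes: x right, y down, z forward; pixel columns grow to the right and rows downward; lengths in m; the calibration is good to about 2 mm. A picture is of the moment at which its call begins: read the wrist's pose just before it. camera_model takes no time and is no camera call.
- arm.job_done(): hands the job in; it is judged then, once.
The state is a dict: "t": time; "q": joint angles; "qd": joint speeds; "joint_efforts": joint torques, N m; "eef_pos": TCP position; "ee_rot": TCP orientation; "force": force on the tool from outside, world axes, zero at the start; "moment": the same for the moment, N m; "width": finger opening in m; "gripper_force": force on a finger pad.
Only numpy, scipy, OpenCV 4.12 (cv2) and the standard library are available. Lean on these libraries where they do the work, as an engineer would, in place of code of your own. Each camera call takes 0.05 s, during which the arm holds its last target. There are 200 camera calls.

### The job

Take the S-hook by its orange tab out of the wooden block and hang it over the turned wooden rail, lower curl open towards the robot, fully down in the rail's one groove (feel for it by sliding the hook gently along), then let go. Next hang the blue bin by its cross bar in the hook's lower curl and leave it hanging free, still and upright. Press only lightly, never more than 20 N between hook and rail or bin and hook, and leave everything else on the bench where it is.

Things in the scene. Friction and masses are not known exactly. Their poses are not given: they have to be found in the camera images.
- stand: fixed rail: two steel posts on grey feet, 260 mm apart (along the stand's y), carrying a level pale turned wooden rod, 20 mm diameter, held at y -130 and +130 mm in grey eye blocks 34 mm across. Origin on the table midway between the posts; z up, y along the rod, x across it.
- rail_mid (a point): on the rod's centre line midway between the posts, 255 mm above the table; stand axes. The rod has ONE dark groove 14 mm wide, core 12 mm diameter (4 mm deep, square shoulders), centred anywhere within 40 mm either side of this point along y; its place is not reported: see it, or feel the hook drop in. The rod is clamped and does not move.
- hook: loose steel S-hook, 8 mm round rod, 0.13 kg, 187 mm high, with an orange tab on top; it lies in its own x-z plane. Origin at the foot of the lower curl; z up, y through the curls (along the rail when hung). The shank runs straight at x -17 mm from the upper curl down to z 62 mm, then slants to x +12, z 34 mm and into the lower curl. Starts upright in the block.
- hook_grip (a point): middle of the hook's orange grip tab (24 mm in x, 14 mm in y, z 137 to 187 mm), 164 mm above the hook's foot; hook axes. Pinch it across y from above; with the hook in the groove this point is 38 mm above the rod's centre line, on the full rod 42 mm.
- hook_crown (a point): inner apex of the upper curl, 132 mm above the hook's foot; hook axes. It rests 10 mm above the rod's centre line on the full rod, 6 mm in the groove. The curl is open downward, 26 mm wide inside (x -13 to +13); its free tip on the +x side is flared out to x 22 mm and ends at z 96 mm. Hung, hook +x points as the stand's +x, away from the robot.
- hook_seat (a point): inner bottom of the lower curl, 8 mm above the hook's foot; hook axes. The curl opens upward on the -x side, 20 mm wide inside; its free tip is flared out to x -18 mm, its top 22 mm above this point. A bar goes in over the tip, forward and down at about 45 degrees below the slanting shank (20 mm gap); hung, its centre is 5 mm above this point.
- hook_tip (a point): middle of the rounded free end of the lower curl, 18 mm to the -x side and 26 mm above the hook's foot; on the robot's side of the rod (stand -x) when the hook is hung the right way round.
- block: fixed brown wooden block 90 x 75 x 50 mm with a slot 10 mm wide (y), 42 mm long (x), 42 mm deep, and a backrest on the -x side up to 99 mm, in which the hook stands, leaning up to 0.05 rad, foot 8 mm above the table; origin at its underside, axes as the hook's at the start. The hook comes out straight up.
- bin: loose blue sheet-metal bin with wooden finials, 0.15 to 0.3 kg: box 70 (x -26 to +44) x 48 (y) x 50 mm; two straps rise from its sides to ears joined by a steel cross bar. Origin on its underside below the bar; z up; the ears reach out to -x (towards the robot when hung).
- bin_bar (a point): middle of the bin's cross bar: 10 mm diameter, along y, free length 36 mm between the ears, 100 mm above the bin's base; bin axes.
- bin_grip (a point): midway between the ears, 42 mm to the -x side of the bar, level with it. Ears: plates 6 mm thick, outer faces 48 mm apart (y), x -58 to -8 mm, z 88 to 112 mm. Pinch them across y with the tool slanted about 30 degrees (fingers pointing down and somewhat to the bin's +x), so the gripper stays clear of rail and shank while hanging it.
- bin_base (a point): centre of the bin's underside below the bar; bin axes.
- finish: amber glass bottle of finish, 64 mm wide, 150 mm tall; a bystander, origin at its underside; leave alone
- wax: yellow can, 76 mm wide, 60 mm tall; a bystander, origin at its underside; leave alone
- finial: turned wooden finial, 44 mm wide, 62 mm tall; a bystander, origin at its underside; leave alone
- bowl: dark turned bowl, 110 mm wide, 50 mm tall; a bystander, origin at its underside; leave alone
- mallet: hammer with wooden handle, 260 mm long, lying on the table along its x; a bystander; leave alone
- gouge: wood-handled turning tool, 280 mm long, lying on the table along its x; a bystander; leave alone
- blank: round bowl blank, 100 mm wide, 45 mm tall; a bystander, origin at its underside; leave alone
Things that resemble listed ones, but are neither listed nor needed, are in the scene too. Leave any red or turquoise look-alike of the hook alone.

How it is judged:
By the outcome, as a careful person would: the job done as asked, in the order asked, and still so for the second after the job is handed in, with the robot touching nothing.
It also fails if it takes over 72 s, if anything falls off the work surface, if the arm or the gripper's body presses on something with over 40 N, if the wrist force passes 120 N, or if a joint passes its speed limit or range.

## Working session

There is one attempt and no reset: what is moved stays moved. The work goes in short steps, Python scripts to look and compute and a tool call to move; the robot and the scene stay as the last step left them, time stands still between calls to the robot, and variables do not carry over. Pictures are saved under pics/ and viewed, at most 10 in all, crops included, and the job is handed in when it is done.

Besides the shell and the picture viewer there is one more tool, called after "Request:" in YAML: its name, and indented under it one key for each argument. move_arm: Moves the arm, as the interface text tells. Its arguments: {"type":"object","properties":{"rows":{"type":"string"},"squeeze":{"type":"number"}},"required":["rows"]}

```bash
ls; mkdir -p pics; cat > h.py <<'E'
import numpy as np, cv2
from scipy.spatial.transform import Rotation as R
from station import arm
def cam(n):
    m=arm.camera_model(n); K=np.array(m["mtx"])
    if n=="wrist":
        s=arm.get_state(); T=np.eye(4); T[:3,:3]=R.from_euler("xyz",s["ee_rot"]).as_matrix(); T[:3,3]=s["eef_pos"]
        return K, T@np.array(m["mount"])
    return K, np.linalg.inv(np.array(m["camera_from_world"]))
def pts(K,T,d):
    v,u=np.mgrid[:d.shape[0],:d.shape[1]]
    p=np.stack([(u-K[0,2])/K[0,0]*d,(v-K[1,2])/K[1,1]*d,d],-1)
    return p@T[:3,:3].T+T[:3,3]
def onz(K,T,u,v,z):
    r=T[:3,:3]@np.array([(u-K[0,2])/K[0,0],(v-K[1,2])/K[1,1],1]); o=T[:3,3]
    return o+r*(z-o[2])/r[2]
E
python3 - <<'E'
from h import *
s=arm.get_state(); print(s)
for n in ("side","top","wrist"):
    K,T=cam(n); p,d=arm.grab_frame(n)
    cv2.imwrite(f"pics/{n}0.png",p); np.savez(f"{n}0.npz",p=p,d=d,K=K,T=T); print(n,K.tolist(),np.round(T,3).tolist(),(d>0).mean())
E
```

```text
pics
{'t': 0.0, 'q': array([-1.01889001e+00,  3.59387605e-01,  1.10578076e-02, -3.47985072e-04,
       -1.22406382e+00, -2.88116477e-01]), 'qd': array([-0.00113555,  0.00084304, -0.00249346, -0.00037534, -0.00030532,
        0.00068979]), 'joint_efforts': array([ 7.59967352e-04, -5.82717168e+01,  2.93048912e+01,  6.99686229e+00,
        6.63730607e-03, -1.76099911e-04]), 'eef_pos': array([ 0.17586703, -0.65120516,  0.23362212]), 'ee_rot': array([ 3.13996825e+00, -1.40265167e-04, -2.87792121e+00]), 'force': array([-0.1054633 ,  0.11668313, -0.12596055]), 'moment': array([ 0.02251113, -0.01867954,  0.00497267]), 'gripper_force': 0.0, 'width': 0.0879312945156016}
side [[444.1149471415572, 0.0, 314.91782012591216], [0.0, 444.1149471415572, 192.61147180006944], [0.0, 0.0, 1.0]] [[-0.96, -0.127, 0.251, 0.201], [-0.281, 0.485, -0.828, 0.996], [-0.016, -0.865, -0.501, 0.788], [0.0, 0.0, 0.0, 1.0]] 0.996140625
top [[468.8805760687922, 0.0, 319.57789608846696], [0.0, 468.8805760687922, 186.7911120951831], [0.0, 0.0, 1.0]] [[-0.003, -0.984, 0.179, 0.239], [-1.0, 0.001, -0.009, 0.024], [0.009, -0.179, -0.984, 1.493], [0.0, 0.0, 0.0, 1.0]] 0.99573828125
wrist [[291.9130439299162, 0.0, 318.2749403095903], [0.0, 291.9130439299162, 203.3629207589557], [0.0, 0.0, 1.0]] [[-0.261, 0.918, 0.3, 0.093], [0.965, 0.247, 0.083, -0.673], [0.002, 0.311, -0.95, 0.383], [0.0, 0.0, 0.0, 1.0]] 0.99588671875
```

View pics/side0.png

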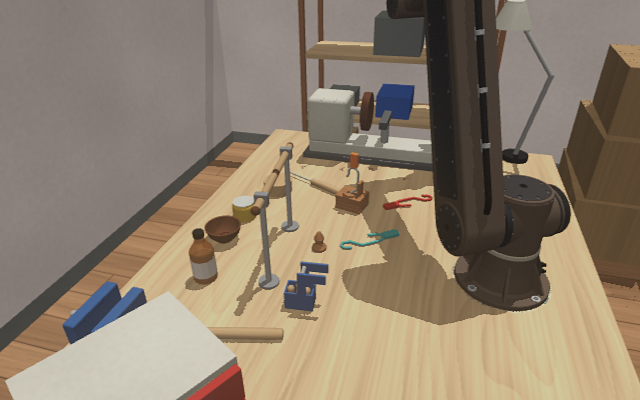

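View pics/top0.png

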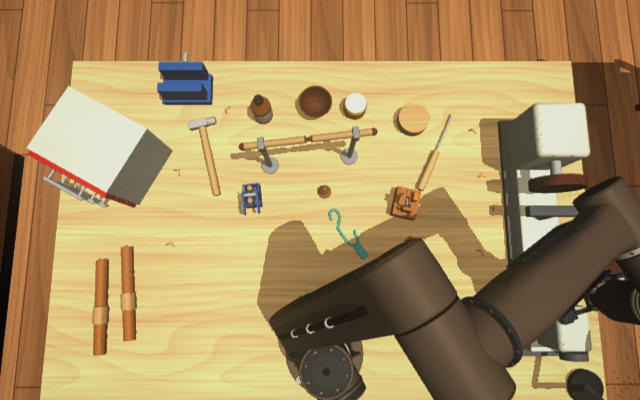

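Candidates for the hook: the one upright in the block with an orange tab (side 353,180; top 407,200) is the match. The red one (side 408,202) and the turquoise one (side 370,240) are lying down and get left alone. For the bin, the small blue one with ears (side 305,285; top 250,198) matches; the blue holder (top 185,83) and the lathe's blue part do not. The rail's dark groove shows at top (307,138). I'll check this in one close crop and measure.

```bash
python3 - <<'E'
from h import *
t=np.load("top0.npz"); s=np.load("side0.npz")
a=cv2.resize(t["p"][100:230,225:445],None,fx=3.6,fy=3.6,interpolation=cv2.INTER_CUBIC)
b=cv2.resize(s["p"][140:320,240:400],(356,400),interpolation=cv2.INTER_CUBIC)
# wooden look: use side crops for block & bin
c=cv2.resize(s["p"][140:220,320:400],(130,130))
out=np.zeros((600,792,3),np.uint8); out[:min(468,a.shape[0])]=a[:468,:792]; out[470:600,:130]=c
out[470:600,140:300]=cv2.resize(s["p"][250:315,275:355],(160,130))
out[470:600,310:570]=cv2.resize(s["p"][130:195,245:375],(260,130))
cv2.imwrite("pics/crop1.png",out)
P=pts(t["K"],t["T"],t["d"]); hsv=cv2.cvtColor(t["p"],cv2.COLOR_BGR2HSV)
# rod points
z=P[...,2]; m=(z>0.252)&(z<0.275); m[:,:230]=0;m[:,390:]=0;m[:120]=0;m[160:]=0
q=P[m]; print("rodpix",m.sum(),q.mean(0)); 
u,S,V=np.linalg.svd(q[:,:2]-q[:,:2].mean(0),full_matrices=False); print(V[0], ((q[:,:2]-q[:,:2].mean(0))@V[0]).min(), ((q[:,:2]-q[:,:2].mean(0))@V[0]).max())
# blue bin
b=(hsv[...,0]>105)&(hsv[...,0]<130)&(hsv[...,1]>120); b[:170]=0;b[225:]=0;b[:,:230]=0;b[:,275:]=0
print("bin",b.sum(),P[b].min(0),P[b].max(0))
o=b&(z>0.08); print(P[o].mean(0),P[o].min(0),P[o].max(0))
print(np.round(z[180:218,238:264]*1000).astype(int)[::2].tolist())
# hook tab
o=(z>0.15)&(z<.23);o[:150]=0;o[230:]=0;o[:,:385]=0;o[:,440:]=0
print("tab",o.sum(),P[o].mean(0),P[o].min(0),P[o].max(0))
E
```

```text
rodpix 1063 [0.59547929 0.04563318 0.26369152]
[ 0.11813098 -0.99299802] -0.18679019497213076 0.1894539299042832
bin 50 [ 0.4136957   0.19399917 -0.00329262] [0.50858175 0.23986644 0.11848656]
[0.44491535 0.20824306 0.1119882 ] [0.4136957  0.19399917 0.10724576] [0.4758224  0.23986644 0.11848656]
[[2, 3, 2, 4, -8, 2, 0, 4, -4, 5, -1, 0, 0, -2, 2, 9, 0, -3, 6, -1, -4, -1, -4, 2, -4, 1], [1, 2, 2, 0, 1, -1, 0, 2, -3, 1, 2, 0, -1, -2, 6, -1, -4, 4, -2, 1, 48, 1, -2, 5, -1, 5], [-5, 1, 2, -1, 9, 54, 53, 41, 52, 50, 54, 47, 47, 52, 42, 45, 45, 40, 44, 37, 50, 33, 1, -2, 0, -1], [-2, 0, -5, 1, 0, -1, 50, 41, 25, 53, 56, 53, 58, 53, 18, 11, 13, 21, 11, 12, 47, 40, 12, -2, 2, 5], [-2, 1493, 0, -2, -2, 0, 53, 44, 18, 60, 58, 56, 54, 52, 41, 5, 4, 5, -1, 6, 55, 44, 10, -5, -2, 3], [-1, 3, 2, 1, 0, 2, 1493, 40, 14, 3, 56, 51, 48, 34, 35, 52, 60, 109, 110, 105, 51, 50, 15, 4, 3, -3], [-4, -5, -3, 115, 112, 105, 48, 49, 25, 1, 5, 0, 11, 10, 95, 103, 103, 108, 111, 109, 89, 48, 24, 1, 0, 4], [5, 2, -4, 114, 108, 115, 104, 111, 103, 104, 103, 102, 105, 102, 100, 102, 99, 105, 115, 113, 94, 56, 31, 
[... 559 characters left out ...]
, 107, 113, 94, 41, 43, 35, 36, 30, 23, 30, 28, 19, 21, 25, 113, 111, 94, 8, 0, -3, -1], [2, -5, 4, -1, 2, 105, 112, 92, -1, 0, -3, 7, -2, 2, -4, 4, 3, -2, 5, 114, 111, 93, -1, -2, 2, -3], [-3, -1, -5, -1, -2, 110, 108, 97, 1, -1, 0, -5, -2, 0, -1, 2, -8, 1, 3, 116, 109, 102, 0, 1, 3, -5], [6, 3, 5, -9, 8, 113, 114, 102, 2, 1, 9, -3, -2, 4, -2, 7, -7, 1, 1493, 1, 103, 104, -1, 0, 1, 3], [-3, -2, -6, 5, 4, 5, 102, 89, 2, -2, -2, -6, -2, -2, -3, 8, -2, 1, -3, -4, -1, 1, 4, 3, -3, -2], [-1, 3, -8, 3, 1493, -2, 0, 4, 6, -4, -4, 0, 2, 3, 0, 3, 2, 3, -2, -1, 1, 1, 2, -2, -4, 0]]
tab 69 [ 0.44796945 -0.2556221   0.18552404] [ 0.43699957 -0.26565259  0.15372712] [ 0.46125234 -0.2490853   0.200391  ]
```

View pics/crop1.png

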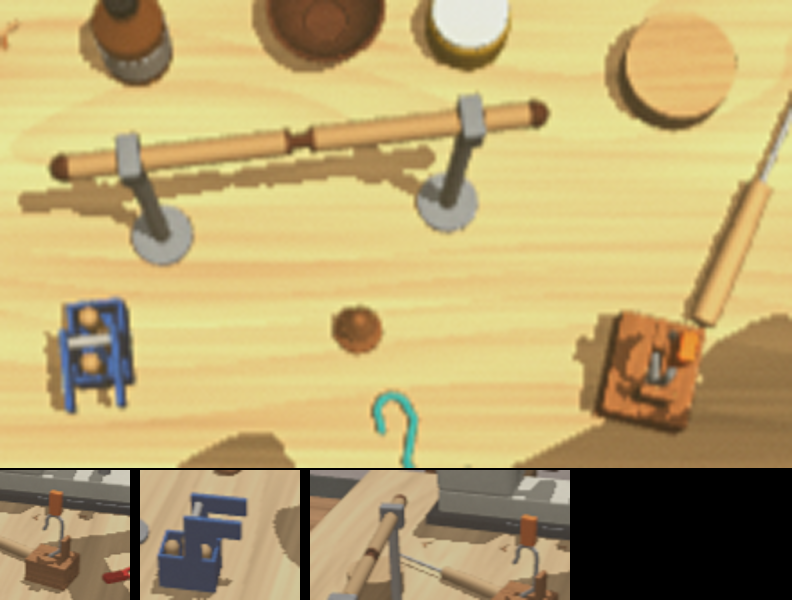

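The crop confirms the choice. The orange-tabbed hook stands in the block (crop 688,346) with the backrest on the robot's side, so hook +x is roughly world +x. The groove is at crop (300,140), top px about (308,139). The bin's ears point to the robot, with the bar at crop (90,342). Next I refine by triangulation.

```bash
cat >> h.py <<'E'
def ray(K,T,u,v):
    r=T[:3,:3]@np.array([(u-K[0,2])/K[0,0],(v-K[1,2])/K[1,1],1]); return T[:3,3],r/np.linalg.norm(r)
def tri(r1,r2):
    A=np.zeros((3,3));b=np.zeros(3)
    for o,d in (r1,r2):
        M=np.eye(3)-np.outer(d,d);A+=M;b+=M@o
    x=np.linalg.solve(A,b); return x,[np.linalg.norm((np.eye(3)-np.outer(d,d))@(x-o)) for o,d in (r1,r2)]
def cent(m):
    n,l,st,c=cv2.connectedComponentsWithStats(m.astype(np.uint8)); i=1+np.argmax(st[1:,4]); return c[i],st[i]
E
python3 - <<'E'
from h import *
t=np.load("top0.npz"); s=np.load("side0.npz")
KT,TT=t["K"],t["T"];KS,TS=s["K"],s["T"]
def box(m,u0,u1,v0,v1):
    o=np.zeros_like(m);o[v0:v1,u0:u1]=m[v0:v1,u0:u1];return o
hs=cv2.cvtColor(s["p"],cv2.COLOR_BGR2HSV).astype(int); ht=cv2.cvtColor(t["p"],cv2.COLOR_BGR2HSV).astype(int)
print("tab px top",ht[194:200,414:419].tolist(),"side",hs[155:165:4,350:358:2].tolist(),hs[190:205:5,345:356:4].tolist())
mo=lambda h:(h[...,0]<14)&(h[...,1]>190)&(h[...,2]>150)
ct,a=cent(box(mo(ht),408,425,188,206)); cs,b=cent(box(mo(hs),340,365,145,176)); print(ct,a,cs,b)
print("tab",tri(ray(KT,TT,*ct),ray(KS,TS,*cs)))
# rod
P=pts(KT,TT,t["d"]); z=P[...,2]
L=[]
for u in range(243,376,3):
    r=np.where((z[120:160,u]>0.235)&(z[120:160,u]<.3))[0]+120
    if len(r): L.append((u,(r.min()+r.max())/2,len(r)))
L=np.array(L); print(L[:,2].astype(int).tolist())
g=L[L[:,2]<9]; k=np.polyfit(g[:,0],g[:,1],1); print(k,np.abs(np.polyval(k,g[:,0])-g[:,1]).max())
A=onz(KT,TT,250,np.polyval(k,250),.255);B=onz(KT,TT,370,np.polyval(k,370),.255); d=(A-B)/np.linalg.norm(A-B);print(A,B,d,"yaw",np.arctan2(-d[0],d[1]))
# brightness along the axis
us=np.arange(240,380);v=np.polyval(k,us);V=cv2.remap(t["p"],us.astype(np.float32)[None],v.astype(np.float32)[None],1)[0].astype(int)
print([(int(u),int(c[2]),int(c[2]-c[0])) for u,c in zip(us,V)][::1])
w=[onz(KT,TT,u,np.polyval(k,u),.255) for u in (261,308.5,355)];print(w)
E
```

```text
tab px top [[[11, 206, 210], [16, 198, 230], [16, 197, 230], [16, 200, 230], [16, 199, 228]], [[12, 207, 222], [16, 198, 231], [16, 197, 229], [17, 196, 230], [14, 199, 225]], [[14, 204, 224], [16, 197, 231], [17, 193, 230], [17, 195, 229], [13, 198, 209]], [[15, 199, 225], [17, 193, 231], [17, 195, 229], [17, 198, 229], [13, 188, 206]], [[16, 197, 231], [17, 193, 233], [17, 193, 231], [16, 196, 229], [13, 180, 186]], [[13, 202, 224], [14, 201, 230], [16, 200, 229], [16, 195, 230], [14, 175, 197]]] side [[[10, 131, 109], [11, 172, 129], [11, 174, 135], [11, 179, 147]], [[10, 146, 112], [11, 169, 128], [11, 171, 128], [11, 168, 126]], [[12, 146, 126], [11, 171, 127], [11, 171, 127], [11, 167, 124]]] [[[13, 134, 164], [14, 134, 168], [13, 60, 145]], [[14, 136, 111], [14, 133, 177], [13, 133, 172]], [[13, 124, 101], [14, 129, 95], [13, 133, 102]]]Traceback (most recent call last):
  File "<stdin>", line 9, in <module>
  File "h.py", line 25, in cent
    n,l,st,c=cv2.connectedComponentsWithStats(m.astype(np.uint8)); i=1+np.argmax(st[1:,4]); return c[i],st[i]
                                                                       ~~~~~~~~~^^^^^^^^^^
    return _wrapfunc(a, 'argmax', axis=axis, out=out, **kwds)
    return bound(*args, **kwds)
ValueError: attempt to get argmax of an empty sequence
```

```bash
python3 - <<'E'
from h import *
t=np.load("top0.npz"); s=np.load("side0.npz")
KT,TT=t["K"],t["T"];KS,TS=s["K"],s["T"]
def box(m,u0,u1,v0,v1):
    o=np.zeros_like(m);o[v0:v1,u0:u1]=m[v0:v1,u0:u1];return o
hs=cv2.cvtColor(s["p"],cv2.COLOR_BGR2HSV).astype(int); ht=cv2.cvtColor(t["p"],cv2.COLOR_BGR2HSV).astype(int)
m=box((ht[...,1]>170)&(ht[...,2]>200)&(ht[...,0]<19),408,425,188,206)
ct,a=cent(m); cs,b=cent(box((hs[...,1]>150)&(hs[...,0]<14),340,365,145,176)); print(ct,a,cs,b)
print("tabtop",onz(KT,TT,*ct,.195))
rt=cv2.minAreaRect(cv2.findContours(m.astype(np.uint8),0,1)[0][0]); print(rt)
# block outline: brown vs table in top
mb=box((ht[...,1]>120)&(ht[...,0]<17),385,425,180,225); 
P=pts(KT,TT,t["d"]); z=P[...,2]
q=P[box((z>.035)&(z<.06),385,425,180,225)]; r=cv2.minAreaRect(q[:,:2].astype(np.float32)); print("block top",r)
L=[]
for u in range(243,376,3):
    r=np.where((z[120:160,u]>0.235)&(z[120:160,u]<.3))[0]+120
    if len(r): L.append((u,(r.min()+r.max())/2,len(r)))
L=np.array(L); print(L[:,2].astype(int).tolist())
g=L[L[:,2]<9]; k=np.polyfit(g[:,0],g[:,1],1); print(k,np.abs(np.polyval(k,g[:,0])-g[:,1]).max())
A=onz(KT,TT,250,np.polyval(k,250),.255);B=onz(KT,TT,370,np.polyval(k,370),.255); d=(A-B)/np.linalg.norm(A-B);print(A,B,"yaw",np.arctan2(-d[0],d[1]))
us=np.arange(240,380);v=np.polyval(k,us);V=cv2.remap(t["p"],us.astype(np.float32)[None],v.astype(np.float32)[None],1)[0].astype(int)
print([(int(u),int(c[2]),int(c[2]-c[0])) for u,c in zip(us,V) if 255<u<267 or 300<u<316 or 350<u<361])
print([onz(KT,TT,u,np.polyval(k,u),.255).round(4) for u in (260.5,308.5,355.5)])
# bin: high points
q=P[box((z>.085)&(z<.125),236,266,182,218)]
print("bin ears+bar",q.mean(0),cv2.minAreaRect(q[:,:2].astype(np.float32)))
E
```

```text
[416.08108108 195.48648649] [414 192   6   8  37] [353.83505155 160.37113402] [350 153   8  15  97]
tabtop [ 0.44937694 -0.25895899  0.195     ]
((417.0, 204.0), (2.0, 0.0), -90.0)
block top ((0.45302292704582214, -0.2590683400630951), (0.07565314322710037, 0.09085562825202942), 76.20549774169922)
[7, 8, 7, 7, 8, 13, 15, 11, 7, 7, 8, 7, 7, 8, 7, 7, 8, 7, 7, 8, 7, 4, 4, 7, 8, 7, 7, 8, 7, 7, 8, 7, 7, 8, 7, 7, 8, 15, 13, 8, 7, 7, 7, 7, 7]
[-1.14906563e-01  1.73840134e+02] 0.29984680441108935
[0.57912549 0.20187631 0.255     ] [ 0.61818499 -0.12616434  0.255     ] yaw 0.11851110200953105
[(256, 222, 119), (257, 150, 61), (258, 160, 14), (259, 162, 12), (260, 164, 12), (261, 166, 13), (262, 166, 10), (263, 155, 18), (264, 205, 101), (265, 222, 118), (266, 223, 119), (301, 224, 116), (302, 225, 117), (303, 224, 119), (304, 170, 99), (305, 126, 75), (306, 118, 74), (307, 117, 73), (308, 119, 74), (309, 118, 73), (310, 117, 73), (311, 122, 77), (312, 181, 103), (313, 221, 116), (314, 223, 117), (315, 223, 117), (351, 224, 119), (352, 179, 94), (353, 137, 23), (354, 162, 11), (355, 165, 12), (356, 164, 12), (357, 165, 12), (358, 164, 10), (359, 170, 63), (360, 219, 116)]
[array([0.5825, 0.1734, 0.255 ]), array([0.5981, 0.0426, 0.255 ]), array([ 0.6134, -0.0863,  0.255 ])]
bin ears+bar [0.45105308 0.21937059 0.10692003] ((0.44611361622810364, 0.21862193942070007), (0.0692974179983139, 0.048308368772268295), 6.561089992523193)
```

Request:
move_arm:
  rows: "0 0 0 0 0 -0.05 0.0876; 0 0 0 0 0 -0.05 0.0876"

```text
t: 0.4
eef_pos: [0.1758, -0.6513, 0.3349]
ee_rot: [3.14, -0.001, -2.878]
force: [0.2, -0.6, -0.2]
width: 0.0876
gripper_force: 0.0
```

```bash
cat >> h.py <<'E'
def go(target,yaw=None,tilt=0,off=None):
    """displacement in tool axes to TCP target; rotation vector deg to orientation (tool-down yaw, tilted about tool y)"""
    s=arm.get_state(); Rm=R.from_euler("xyz",s["ee_rot"]); d=Rm.inv().apply(np.array(target)-s["eef_pos"])
    print("t",round(s["t"],2),"pos",s["eef_pos"].round(4),"rpy",s["ee_rot"].round(4),"F",s["force"].round(2),"M",s["moment"].round(2),"w",round(s["width"],4),"gf",round(s["gripper_force"],1))
    print("shift tool",d.round(4),"norm",np.linalg.norm(d).round(4))
    if yaw is not None:
        Rt=R.from_euler("xyz",[np.pi,0,yaw])*R.from_euler("y",tilt); w=(Rm.inv()*Rt).as_rotvec(degrees=True); print("turn",w.round(2))
        print("shift after turn", Rt.inv().apply(np.array(target)-s["eef_pos"]).round(4))
E
python3 - <<'E'
from h import *
go([.4495,-.259,.30],np.pi-.24)
t=np.load("top0.npz");P=pts(t["K"],t["T"],t["d"]);z=P[...,2]
m=(P[...,1]<-.3)&(P[...,0]>.1)&(P[...,1]>-.68)&(P[...,0]<.6); 
for x in np.arange(.1,.6,.1): print(x,[ (z[m&(abs(P[...,0]-x-.05)<.05)&(abs(P[...,1]-y+.05)<.05)].max() if (m&(abs(P[...,0]-x-.05)<.05)&(abs(P[...,1]-y+.05)<.05)).any() else None) for y in np.arange(-.3,-.65,-.1)])
E
```

```text
t 0.4 pos [ 0.1758 -0.6513  0.3349] rpy [ 3.1396e+00 -6.0000e-04 -2.8778e+00] F [ 0.22 -0.62 -0.22] M [-0.12 -0.12 -0.03] w 0.0876 gf 0.0
shift tool [-0.3666  0.3073  0.0353] norm 0.4796
turn [ 0.1  -0.06 28.87]
shift after turn [-0.1726  0.4461  0.0349]
0.1 [np.float64(0.7698051113426936), np.float64(0.7196254155351346), np.float64(0.5901363424069982), np.float64(0.5639645809734111)]
0.2 [np.float64(0.7630946874061498), np.float64(0.7305190207418061), np.float64(0.6767172745639382), np.float64(0.5549803485451358)]
0.30000000000000004 [np.float64(0.6884190847313347), np.float64(0.6959209838649968), np.float64(0.6740644053614422), np.float64(0.1861386656414128)]
0.4 [np.float64(0.05333967532287853), np.float64(0.011078938486046574), np.float64(0.6538644094272167), np.float64(0.2709544065607752)]
0.5 [np.float64(0.03445648566522741), np.float64(0.010792092262932096), np.float64(0.2568793113906931), np.float64(0.2580397232473204)]
```

Request:
move_arm:
  rows: "0 0 0 -0.0458 0.0384 0 0.0876; 0 0 0 -0.0458 0.0384 0 0.0876; 0 0 0 -0.0458 0.0384 0 0.0876; 0 0 0 -0.0458 0.0384 0 0.0876; 0 0 0 -0.0458 0.0384 0 0.0876; 0 0 0 -0.0458 0.0384 0 0.0876; 0 0 0 -0.0458 0.0384 0 0.0876; 0 0 0 -0.0458 0.0384 0 0.0876"

```text
t: 1.4
eef_pos: [0.4503, -0.2577, 0.3347]
ee_rot: [-3.142, 0.0, -2.878]
force: [0.9, -1.6, -0.5]
width: 0.0877
gripper_force: 0.0
```

Request:
move_arm:
  rows: "0 0 9.6 0 0 0 0.0876; 0 0 9.6 0 0 0 0.0876; 0 0 9.6 0 0 0 0.0876; 0 0 0 0 0 0 0.0876"

```text
t: 1.9
eef_pos: [0.4495, -0.2594, 0.3344]
ee_rot: [3.142, -0.0, 2.904]
force: [-0.3, 0.0, 0.5]
width: 0.0874
gripper_force: 0.0
```

```bash
python3 - <<'E'
from h import *
go([.4495,-.259,.161],np.pi-.24)
K,T=cam("wrist"); p,d=arm.grab_frame("wrist"); np.savez("w1.npz",p=p,d=d,K=K,T=T); cv2.imwrite("pics/w1.png",p)
hs=cv2.cvtColor(p,cv2.COLOR_BGR2HSV).astype(int); P=pts(K,T,d)
m=(hs[...,0]<19)&(hs[...,1]>150)&(P[...,2]>.14)&(P[...,2]<.21)&(d>0)
c,st=cent(m); print(c,st,P[m].mean(0))
r=cv2.minAreaRect(P[m&(P[...,2]>.188)][:,:2].astype(np.float32));print(m.sum(),r)
b=(P[...,2]>.04)&(P[...,2]<.056)&(abs(P[...,0]-.45)<.07)&(abs(P[...,1]+.259)<.07); print("block",b.sum(),cv2.minAreaRect(P[b][:,:2].astype(np.float32)))
E
```

```text
t 1.9 pos [ 0.4495 -0.2594  0.3344] rpy [ 3.1415e+00 -4.0000e-04  2.9040e+00] F [-0.29  0.04  0.51] M [-0.03 -0.05  0.08] w 0.0874 gf 0.0
shift tool [0.     0.0003 0.1734] norm 0.1734
turn [ 0.01 -0.02  0.14]
shift after turn [1.000e-04 3.000e-04 1.734e-01]
[320.81866667 189.45866667] [315 174  13  31 375] [ 0.45096313 -0.34765371  0.17986739]
481 ((0.44867655634880066, -0.2560938894748688), (0.012553107924759388, 0.02283661812543869), 76.30310821533203)
block 2264 ((0.45227208733558655, -0.25691479444503784), (0.07499248534440994, 0.08857821673154831), 76.3372802734375)
```

View pics/w1.png

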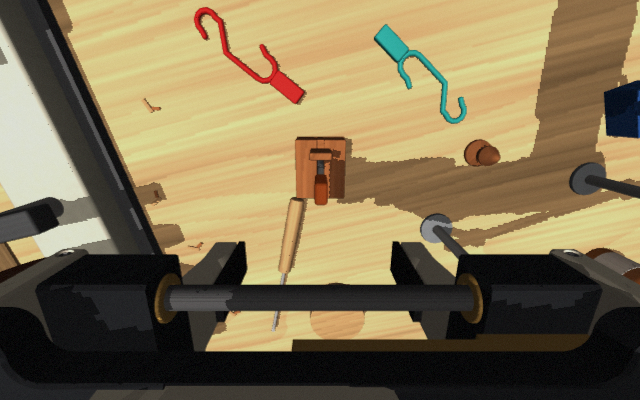

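The wrist view shows the orange tab at (320,190), centred between the open fingers, with the backrest behind it at (320,155). The red and turquoise look-alikes are lying away from it. I'm lowering and gripping.

Request:
move_arm:
  rows: "0 0 0 0 0.0015 0.045 0.0876; 0 0 0 0 0 0.045 0.0876; 0 0 0 0 0 0.04 0.06; 0 0 0 0 0 0.03 0.05; 0 0 0 0 0 0.0135 0.04; 0 0 0 0 0 0 0.03"

```text
t: 2.7
eef_pos: [0.4497, -0.2582, 0.1608]
ee_rot: [-3.141, -0.001, 2.904]
force: [0.2, -0.1, 0.7]
width: 0.0531
gripper_force: 0.0
```

Request:
move_arm:
  rows: "0 0 0 0 0 0 0.0; 0 0 0 0 0 0 0.0; 0 0 0 0 0 0 0.0; 0 0 0 0 0 0 0.0; 0 0 0 0 0 0 0.0"
  squeeze: 30

```text
t: 3.32
eef_pos: [0.4501, -0.2581, 0.1613]
ee_rot: [3.142, 0.0, 2.903]
force: [0.1, 0.4, 2.0]
width: 0.0138
gripper_force: 30.0
```

Request:
move_arm:
  rows: "0 0 0 0 0 -0.015 0.0; 0 0 0 0 0 -0.035 0.0; 0 0 0 0 0 -0.05 0.0; 0 0 0 0 0 -0.05 0.0; 0 0 0 0 0 -0.04 0.0; 0 0 0 0 0 -0.029 0.0; 0 0 0 0 0 0 0.0"

```text
t: 4.2
eef_pos: [0.4502, -0.2584, 0.3833]
ee_rot: [-3.141, 0.004, 2.903]
force: [0.8, 0.3, -0.7]
width: 0.0137
gripper_force: 30.0
```

Request:
move_arm:
  rows: "0 0 0 -0.001 0.02 0 0.0; 0 0 0 -0.001 0.04 0 0.0; 0 0 0 -0.001 0.055 0 0.0; 0 0 -5.1 -0.001 0.055 0 0.0; 0 0 -5.1 -0.001 0.055 0 0.0; 0 0 -5.1 -0.001 0.04 0 0.0; 0 0 -5.1 -0.001 0.025 0 0.0; 0 0 0 0 0.01 0 0.0"

```text
t: 5.2
eef_pos: [0.5052, 0.0363, 0.3794]
ee_rot: [-3.141, -0.002, -3.023]
force: [0.5, -0.6, -1.9]
width: 0.0138
gripper_force: 30.0
```

```bash
python3 - <<'E'
from h import *
go([.53,.035,.38],np.pi+.1185)
K,T=cam("wrist"); p,d=arm.grab_frame("wrist"); np.savez("w2.npz",p=p,d=d,K=K,T=T)
K,T=cam("side"); ps,d=arm.grab_frame("side"); np.savez("s2.npz",p=ps,d=d,K=K,T=T)
o=np.zeros((400,800,3),np.uint8); o[:,:500]=cv2.resize(p,(500,312))[:312,:] if 0 else cv2.copyMakeBorder(cv2.resize(p,(500,312)),0,88,0,0,0); o[:,500:]=cv2.resize(ps[90:250,240:360],(300,400)); cv2.imwrite("pics/w2.png",o)
E
```

```text
t 5.2 pos [0.5052 0.0363 0.3794] rpy [-3.1413e+00 -1.9000e-03 -3.0229e+00] F [ 0.52 -0.62 -1.88] M [-0.06  0.01 -0.04] w 0.0138 gf 30.0
shift tool [-0.0245 -0.0043 -0.0007] norm 0.0248
turn [-0.01 -0.11  0.01]
shift after turn [-0.0245 -0.0043 -0.0006]
```

View pics/w2.png

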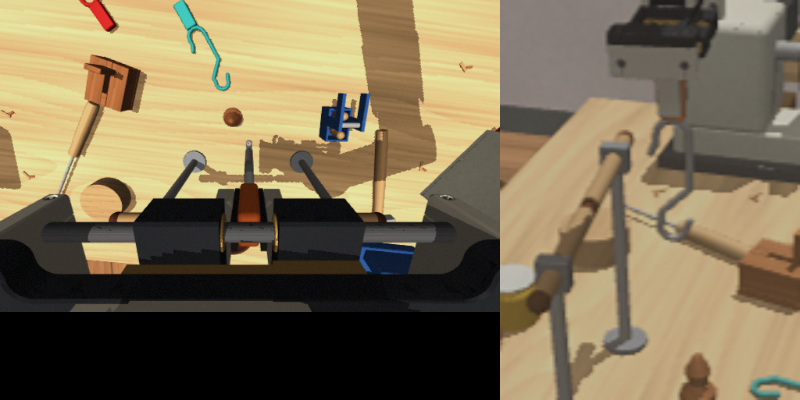

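The wrist view shows the hook hanging straight below the pads, its foot near (248,145). The side crop shows it upright with its lower curl towards the robot, just before the rail; the groove is at about side px (276,171).

Request:
move_arm:
  rows: "0 0 0 -0.0133 -0.001 0 0.0; 0 0 0 -0.027 -0.001 0 0.0; 0 0 0 -0.03 -0.001 0 0.0; 0 0 0 -0.017 0 0 0.0; 0 0 0 -0.006 0 0 0.0; 0 0 0 0 0 0 0.0"

```text
t: 6.05
eef_pos: [0.5986, 0.0426, 0.3794]
ee_rot: [-3.141, -0.001, -3.025]
force: [-1.9, 0.2, -1.6]
width: 0.0138
gripper_force: 30.0
```

```bash
cat >> h.py <<'E'
def proj(K,T,p):
    c=np.linalg.inv(T)@np.append(p,1); return (K@c[:3]/c[2])[:2]
def tool():
    s=arm.get_state(); T=np.eye(4); T[:3,:3]=R.from_euler("xyz",s["ee_rot"]).as_matrix(); T[:3,3]=s["eef_pos"]; return T
HOOK=[(-17,130),(-17,62),(12,34),(0,4),(-18,26),(13,118),(22,96)]
def hookpts():
    T=tool(); return [(T@np.array([-x/1000,0,-.011+(164-z)/1000,1]))[:3] for x,z in HOOK]
E
python3 - <<'E'
from h import *
go([.598,.044,.38],np.pi+.1185)
t=np.load("top0.npz");s=np.load("side0.npz")
hs=s["p"][150:190,262:292].astype(int).sum(-1); 
# groove in side: dark low-sat blob
hv=cv2.cvtColor(s["p"],cv2.COLOR_BGR2HSV).astype(int)
m=np.zeros(hv.shape[:2],bool); m[160:182,266:286]=(hv[160:182,266:286,2]<110); 
c,st=cent(m); print("groove side",c,st); print(tri(ray(t["K"],t["T"],308,173.84-.1149066*308),ray(s["K"],s["T"],*c)))
print("proj of est", proj(s["K"],s["T"],np.array([.598,.044,.255])))
o=[]
for n,(u0,v0,u1,v1) in {"side":(220,90,340,250),"top":(250,80,360,180)}.items():
    K,T=cam(n); p,d=arm.grab_frame(n); np.savez(n[0]+"3.npz",p=p,d=d,K=K,T=T)
    f=3.6 if n=="side" else 3.3
    a=cv2.resize(p[v0:v1,u0:u1],None,fx=f,fy=f,interpolation=cv2.INTER_CUBIC)
    for q in hookpts()+[np.array([.598,.044,.255])]:
        c=proj(K,T,q); cv2.circle(a,tuple(int(round(x)) for x in ((c[0]-u0+.5)*f,(c[1]-v0+.5)*f)),3,(0,255,0),1)
    o.append(a)
h=max(a.shape[0] for a in o); cv2.imwrite("pics/s3.png",np.hstack([cv2.copyMakeBorder(a,0,h-a.shape[0],0,0,0) for a in o]))
print([a.shape for a in o])
E
```

```text
t 6.05 pos [0.5986 0.0426 0.3794] rpy [-3.1410e+00 -1.5000e-03 -3.0252e+00] F [-1.94  0.24 -1.57] M [-0.07  1.05 -0.01] w 0.0138 gf 30.0
shift tool [ 0.0004  0.0015 -0.0006] norm 0.0017
turn [-0.03 -0.08 -0.12]
shift after turn [ 0.0004  0.0015 -0.0006]
groove side [276.29166667 171.5       ] [273 169   7   8  24]
(array([0.59506464, 0.04352128, 0.25943086]), [np.float64(0.001558930496942674), np.float64(0.0015589304969425555)])
proj of est [274.68687757 172.81809667]
[(576, 432, 3), (330, 363, 3)]
```

View pics/s3.png

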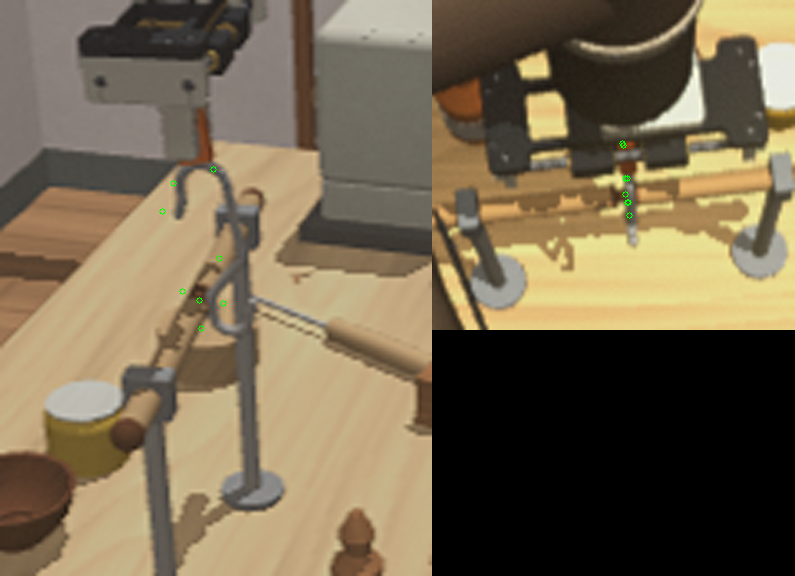

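The side and top crops show the hook's lower curl touching the rod. I came in too high (foot at 0.227 m), so the rod met the curl and tipped the hook in the pads; the force was small. I'll back off, measure the tilt, straighten by tilting the tool, and re-enter lower so the rod passes under the flared tip.

Request:
move_arm:
  rows: "0 0 0 0.01 0 0 0.0; 0 0 0 0.025 0 0 0.0; 0 0 0 0.025 0 0 0.0; 0 0 0 0.015 0 0 0.0; 0 0 0 0 0 0 0.0; 0 0 0 0 0 0 0.0"

```text
t: 6.9
eef_pos: [0.5247, 0.0345, 0.3804]
ee_rot: [3.141, 0.001, -3.024]
force: [-0.1, 0.3, -1.9]
width: 0.014
gripper_force: 30.0
```

```bash
python3 - <<'E'
from h import *
go([.52,.035,.38],np.pi+.1185)
K,T=cam("side"); p,d=arm.grab_frame("side"); np.savez("s4.npz",p=p,d=d,K=K,T=T)
u0,v0,u1,v1=240,100,340,240; f=4
a=cv2.resize(p[v0:v1,u0:u1],None,fx=f,fy=f,interpolation=cv2.INTER_CUBIC)
for q in hookpts():
    c=proj(K,T,q); cv2.circle(a,tuple(int(round(x)) for x in ((c[0]-u0+.5)*f,(c[1]-v0+.5)*f)),3,(0,255,0),1); print(c.round(1))
K,T=cam("wrist"); pw,d=arm.grab_frame("wrist"); np.savez("w4.npz",p=pw,d=d,K=K,T=T)
b=cv2.resize(pw[140:320,240:400],None,fx=2.4,fy=2.4)
for q in hookpts():
    c=proj(K,T,q); cv2.circle(b,tuple(int(round(x)) for x in ((c[0]-240+.5)*2.4,(c[1]-140+.5)*2.4)),3,(0,255,0),1); print(c.round(1))
o=np.zeros((560,790,3),np.uint8); o[:,:400]=a; o[:b.shape[0],404:404+b.shape[1]]=b; cv2.imwrite("pics/s4.png",o)
E
```

```text
t 6.9 pos [0.5247 0.0345 0.3804] rpy [ 3.1415e+00  1.1000e-03 -3.0242e+00] F [-0.1   0.25 -1.88] M [ 0.01 -0.06  0.01] w 0.014 gf 30.0
shift tool [0.0047 0.001  0.0004] norm 0.0048
turn [ 0.01  0.06 -0.06]
shift after turn [0.0047 0.001  0.0004]
[308.1 138.1]
[308.8 163. ]
[297.9 172.1]
[302.9 182.6]
[309.5 175.6]
[296.3 142. ]
[293.2 149.9]
[317.7 222. ]
[317.8 192.4]
[317.8 213. ]
[317.9 192.7]
[317.8 181.1]
[317.8 255.2]
[317.8 252. ]
```

View pics/s4.png

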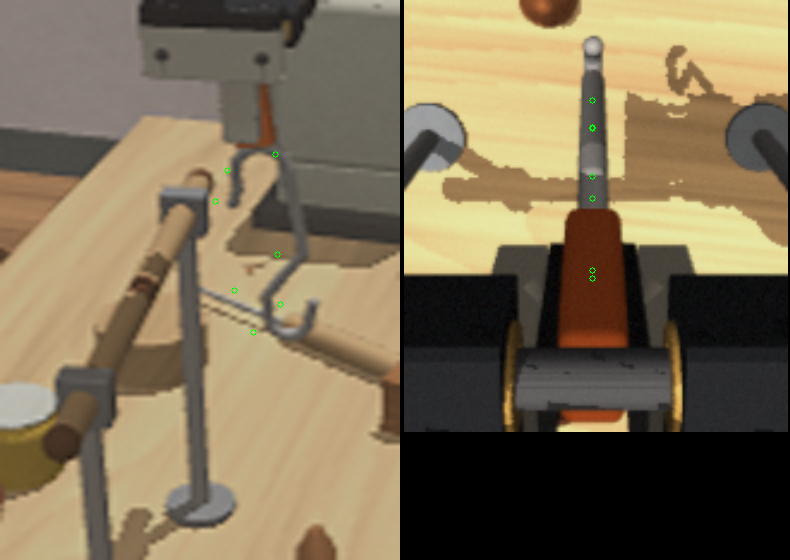

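The side crop shows the hook tipped in its own plane with the foot towards the robot: bend at (302,250), foot at (285,330), tip at (315,305). The wrist crop confirms there is no sideways lean, with the tip at (593,45). I'm fitting the tilt angle from these points.

```bash
python3 - <<'E'
from h import *
from scipy.optimize import least_squares
T=tool(); S=np.load("s4.npz"); W=np.load("w4.npz")
obs=[((-17,62),S,(315.3,162)),((12,34),S,(306.7,174)),((0,4),S,(310.7,182)),((-18,26),S,(318.3,176)),((22,96),S,(298,150.3)),((-18,26),W,(318.3,158.7))]
def pt(p,xz):
    x,z=xz[0]/1000,(xz[1]-164)/1000; c,s=np.cos(p[0]),np.sin(p[0]); X=c*x+s*z+p[1]; Z=-s*x+c*z+p[2]
    return (T@np.array([-X,0,-.011-Z,1]))[:3]
f=lambda p:np.concatenate([proj(o["K"],o["T"],pt(p,xz))-uv for xz,o,uv in obs])
r=least_squares(f,[0,0,0]); print("tilt deg (foot to -x +)",np.degrees(r.x[0]),"grip offset mm",r.x[1:]*1000); print(f(r.x).round(1))
E
```

```text
tilt deg (foot to -x +) 6.7661789003701545 grip offset mm [-5.75715717e+00 -4.72016998e-03]
[ 0.3  0.5 -0.7 -1.1  1.5  0.9 -0.4 -0.9  0.6  0.7 -0.5  0.5]
```

```bash
cat >> h.py <<'E'
def hook3d(names=("side","wrist"),frames=None,tt=None,tw=np.pi+.1185):
    """hook points from depth in upright grip frame: X away from robot, Z up, relative to grip point; shank line fit"""
    Tt=tool() if tt is None else tt; g=(Tt@np.array([0,0,-.011,1]))[:3]; ex=np.array([np.cos(tw-np.pi),np.sin(tw-np.pi),0]); ey=np.array([-ex[1],ex[0],0])
    A=[]
    for n in names:
        if frames: S=frames[n]; p,d,K,T=S["p"],S["d"],S["K"],S["T"]
        else: K,T=cam(n); p,d=arm.grab_frame(n)
        P=pts(K,T,d)-g; q=np.stack([P@ex,P@ey,P[...,2]],-1); hv=cv2.cvtColor(p,cv2.COLOR_BGR2HSV)
        m=(d>0)&(abs(q[...,1])<.012)&(abs(q[...,0])<.06)&(q[...,2]<-.03)&(q[...,2]>-.17)&(hv[...,1]<90)
        A.append(q[m]); print(n,m.sum())
    return A
E
python3 - <<'E'
from h import *
A=hook3d(frames={"side":np.load("s4.npz"),"wrist":np.load("w4.npz")})
for a in A:
    for z in np.arange(-.17,-.03,.01):
        s=a[(a[:,2]>=z)&(a[:,2]<z+.01)]
        if len(s): print(round(z+.005,3),len(s),np.percentile(s[:,0]*1000,[5,50,95]).round(1),(s[:,1].mean()*1000).round(1))
    print()
E
```

```text
side 259
wrist 626
-0.165 2 [-26.7 -24.4 -22.2] 1.8
-0.155 33 [-36.3 -24.9 -11.7] 3.8
-0.145 20 [-40.1 -23.3  -6.8] 4.3
-0.135 22 [-41.2 -12.5  -6.9] 3.7
-0.125 12 [-18.8 -12.7  -7.1] 4.2
-0.115 14 [-26.7 -20.1 -14.5] 3.8
-0.105 14 [-32.2 -27.4 -21.6] 4.2
-0.095 14 [-35.9 -33.4 -28.4] 2.9
-0.085 10 [-34.  -31.7 -28.6] 4.4
-0.075 14 [-34.  -30.2 -26.1] 3.1
-0.065 23 [-31.5 -23.6  13. ] 4.5
-0.055 24 [-29.1   3.5  10.8] 4.2
-0.045 24 [-28.9 -21.8  10.8] 3.9
-0.035 33 [-24.9 -10.3   8.8] 4.2

-0.155 40 [-32.2 -29.3 -26.3] 0.3
-0.145 3 [-36.1 -34.  -33.9] -0.4
-0.135 63 [-43.7 -40.5 -35.6] 0.6
-0.095 33 [-38.  -36.9 -34.9] 0.1
-0.085 45 [-36.5 -35.3 -33.6] 0.2
-0.075 49 [-34.9 -33.8 -32.2] 0.5
-0.065 55 [-33.5 -32.3 -30.4] 0.3
-0.055 68 [-31.9 -30.9 -29. ] 0.3
-0.045 81 [-30.4 -29.2 -27.2] 0.2
-0.035 189 [-28.  -24.9 -20.5] 0.5
```

```bash
python3 - <<'E'
from h import *
from scipy.optimize import least_squares
yaw=.1185; ex=np.array([np.cos(yaw),np.sin(yaw),0]); ey=np.array([-ex[1],ex[0],0]); c0=np.array([.598,.044,.255])
for n in ("top0","side0","w1","w2","w4"):
    S=np.load(n+".npz"); P=pts(S["K"],S["T"],S["d"])-c0; q=np.stack([P@ex,P@ey,P[...,2]],-1)
    m=(S["d"]>0)&(np.hypot(q[...,0],q[...,2])<.018)&(abs(q[...,1])<.19)&(abs(abs(q[...,1])-.13)>.022)&(abs(q[...,1])>.015)
    a=q[m]
    if len(a)<20: print(n,len(a)); continue
    r=least_squares(lambda p:np.hypot(a[:,0]-p[0]-p[2]*a[:,1],a[:,2]-p[1])-.010,[0,0,0],loss="soft_l1",f_scale=.003)
    print(n,len(a),"dx,dz mm",(r.x[:2]*1000).round(2),"dyaw",r.x[2].round(4),"yrange",a[:,1].min().round(3),a[:,1].max().round(3))
go([.53,.036,.33],np.pi+yaw,np.radians(-8.8))
E
```

```text
top0 695 dx,dz mm [0.04 0.38] dyaw 0.0007 yrange -0.188 0.189
side0 415 dx,dz mm [ 1.02 -0.9 ] dyaw -0.0012 yrange -0.183 0.19
w1 0
w2 769 dx,dz mm [-0.21 -1.06] dyaw 0.0007 yrange -0.187 0.19
w4 1262 dx,dz mm [-0.18 -0.93] dyaw 0.0008 yrange -0.187 0.189
t 7.0 pos [0.5248 0.0345 0.3798] rpy [-3.1415e+00 -2.0000e-04 -3.0244e+00] F [ 0.51 -0.33 -1.32] M [-0.02 -0.08  0.01] w 0.0138 gf 30.0
shift tool [-0.0053  0.0008  0.0498] norm 0.0501
turn [-0.01 -8.81 -0.08]
shift after turn [0.0024 0.0008 0.05  ]
```

Request:
move_arm:
  rows: "0 0 0 0 0 0.02 0.0; 0 -4.4 0 0 0 0.02 0.0; 0 -4.4 0 0 0 0.01 0.0; 0 0 0 0 0 0 0.0; 0 0 0 0 0 0 0.0"

```text
t: 7.62
eef_pos: [0.5257, 0.0346, 0.3306]
ee_rot: [-3.141, 0.153, -3.024]
force: [-0.0, 0.0, -0.6]
width: 0.0139
gripper_force: 30.0
```

```bash
python3 - <<'E'
from h import *
go([.6013,.0444,.330],np.pi+.1185,np.radians(-8.8))
a=hook3d(("wrist",))[0]
for z in np.arange(-.17,-.03,.01):
    s=a[(a[:,2]>=z)&(a[:,2]<z+.01)]
    if len(s): print(round(z+.005,3),len(s),np.percentile(s[:,0]*1000,[5,50,95]).round(1),(s[:,1].mean()*1000).round(1))
E
```

```text
t 7.62 pos [0.5257 0.0346 0.3306] rpy [-3.1413  0.1529 -3.0242] F [-0.04  0.03 -0.6 ] M [-0.1   0.55 -0.05] w 0.0139 gf 30.0
shift tool [-0.0753  0.0009  0.0122] norm 0.0763
turn [-0.02 -0.04 -0.06]
shift after turn [-0.0753  0.0008  0.0123]
wrist 707
-0.165 2 [-2.5 -1.6 -0.6] -3.0
-0.155 39 [-9.3 -5.5 -2.7] 0.5
-0.145 10 [-22.9 -13.8 -12.4] 0.5
-0.135 57 [-22.8 -20.  -16.7] 0.6
-0.105 17 [-22.8 -22.1 -20.4] 0.3
-0.095 40 [-22.8 -22.3 -20.5] 0.1
-0.085 39 [-22.9 -22.3 -20.7] 0.3
-0.075 55 [-22.9 -22.3 -20.9] 0.4
-0.065 57 [-23.1 -22.5 -20.9] 0.4
-0.055 69 [-23.2 -22.6 -20.5] 0.2
-0.045 103 [-23.1 -21.9 -19.8] 0.5
-0.035 219 [-20.9 -17.5 -13.3] 0.5
```

Request:
move_arm:
  rows: "0 0 0 -0.015 0.0004 0.0023 0.0; 0 0 0 -0.025 0.0004 0.0039 0.0; 0 0 0 -0.022 0 0.0034 0.0; 0 0 0 -0.0105 0 0.0016 0.0; 0 0 0 -0.0025 0 0.0005 0.0; 0 0 0 0 0 0 0.0; 0 0 0 0 0 0 0.0"

```text
t: 8.55
eef_pos: [0.6, 0.044, 0.3304]
ee_rot: [3.141, 0.154, -3.024]
force: [-0.4, -0.1, -2.0]
width: 0.0144
gripper_force: 30.0
```

```bash
python3 - <<'E'
from h import *
go([.6013,.0444,.300],np.pi+.1185,np.radians(-8.8))
a=hook3d(("wrist",))[0]; s=a[(a[:,2]>-.1)&(a[:,2]<-.05)]; print(np.polyfit(s[:,2],s[:,0],1),np.median(s,0))
E
```

```text
t 8.55 pos [0.6    0.044  0.3304] rpy [ 3.1414  0.154  -3.0244] F [-0.37 -0.11 -1.96] M [-0.02  0.55  0.02] w 0.0144 gf 30.0
shift tool [0.0033 0.0002 0.0302] norm 0.0304
turn [ 0.    0.03 -0.07]
shift after turn [0.0033 0.0002 0.0302]
wrist 729
[-0.0216665  -0.02331593] [-0.02219895  0.00021442 -0.07040189]
```

Request:
move_arm:
  rows: "0 0 0 0.0005 0 0.0099 0.0; 0 0 0 0.0015 0 0.0099 0.0; 0 0 0 0.0015 0 0.0099 0.0; 0 0 0 0.0008 0 0.005 0.0; 0 0 0 0 0 0 0.0"

```text
t: 9.22
eef_pos: [0.6013, 0.0442, 0.2945]
ee_rot: [-3.141, 0.153, -3.024]
force: [0.6, 1.0, -1.1]
width: 0.0142
gripper_force: 30.0
```

Request:
move_arm:
  rows: "0 0 0 0.0005 0 0.003 0.0; 0 0 0 0.0005 0 0.003 0.0; 0 0 0 0 0 0 0.0"

```text
t: 9.6
eef_pos: [0.6013, 0.0442, 0.2887]
ee_rot: [3.142, 0.153, -3.025]
force: [0.4, -0.1, -2.1]
width: 0.0139
gripper_force: 30.0
```

Now small steps, watching for contact.

Request:
move_arm:
  rows: "0 0 0 0.0003 0 0.002 0.0; 0 0 0 0 0 0 0.0"

```text
t: 9.85
eef_pos: [0.6013, 0.0442, 0.2868]
ee_rot: [3.142, 0.153, -3.024]
force: [1.2, 0.2, -2.2]
width: 0.0139
gripper_force: 30.0
```

Request:
move_arm:
  rows: "0 0 0 0.0003 0 0.0015 0.0; 0 0 0 0 0 0 0.0"

```text
t: 10.1
eef_pos: [0.6013, 0.0442, 0.2853]
ee_rot: [-3.142, 0.153, -3.024]
force: [-0.4, -0.7, -1.5]
width: 0.0137
gripper_force: 30.0
```

Request:
move_arm:
  rows: "0 0 0 0.0002 0 0.0012 0.0; 0 0 0 0 0 0 0.0"

```text
t: 10.35
eef_pos: [0.6012, 0.0442, 0.2841]
ee_rot: [-3.142, 0.153, -3.024]
force: [0.7, 0.4, -0.9]
width: 0.0143
gripper_force: 30.0
```

Request:
move_arm:
  rows: "0 0 0 0.0002 0 0.001 0.0; 0 0 0 0 0 0 0.0"

```text
t: 10.6
eef_pos: [0.6013, 0.0442, 0.2832]
ee_rot: [-3.142, 0.154, -3.024]
force: [0.6, -0.6, -0.1]
width: 0.0141
gripper_force: 30.0
```

Request:
move_arm:
  rows: "0 0 0 0.0002 0 0.001 0.0; 0 0 0 0 0 0 0.0"

```text
t: 10.85
eef_pos: [0.6015, 0.0442, 0.283]
ee_rot: [-3.142, 0.155, -3.024]
force: [-1.3, -0.7, 3.8]
width: 0.0138
gripper_force: 30.0
```

Request:
move_arm:
  rows: "0 0 0 0.0001 0 0.0008 0.0; 0 0 0 0 0 0 0.0"

```text
t: 11.1
eef_pos: [0.6016, 0.0442, 0.2828]
ee_rot: [-3.142, 0.155, -3.024]
force: [-3.8, -0.1, 8.6]
width: 0.0136
gripper_force: 30.0
```

Request:
move_arm:
  rows: "0 0 0 -0.0001 0 -0.0006 0.0; 0 0 0 0 0.0015 0 0.0; 0 0 0 0 0.001 0 0.0; 0 0 0 0 0 0 0.0"

```text
t: 11.6
eef_pos: [0.6015, 0.0462, 0.2829]
ee_rot: [-3.141, 0.155, -3.024]
force: [-1.5, -2.4, 5.9]
width: 0.0136
gripper_force: 30.0
```

Request:
move_arm:
  rows: "0 0 0 0 0.001 0 0.0; 0 0 0 0 0 0 0.0"

```text
t: 11.85
eef_pos: [0.6014, 0.0472, 0.2829]
ee_rot: [-3.141, 0.155, -3.024]
force: [-0.5, -2.3, 7.2]
width: 0.0138
gripper_force: 30.0
```

Request:
move_arm:
  rows: "0 0 0 0 0.001 0 0.0; 0 0 0 0 0 0 0.0"

```text
t: 12.1
eef_pos: [0.6013, 0.0482, 0.2829]
ee_rot: [-3.141, 0.155, -3.024]
force: [-0.0, -2.4, 5.6]
width: 0.0137
gripper_force: 30.0
```

Request:
move_arm:
  rows: "0 0 0 0 0.0008 0 0.0; 0 0 0 0 0 0 0.0"

```text
t: 12.35
eef_pos: [0.6013, 0.0489, 0.2829]
ee_rot: [-3.14, 0.155, -3.024]
force: [-1.0, -3.0, 5.6]
width: 0.014
gripper_force: 30.0
```

Request:
move_arm:
  rows: "0 0 0 0 0.001 0 0.0; 0 0 0 0 0.0005 0 0.0; 0 0 0 0 0 0 0.0"

```text
t: 12.72
eef_pos: [0.6011, 0.0493, 0.2829]
ee_rot: [-3.139, 0.155, -3.024]
force: [1.1, -8.7, 4.4]
width: 0.0136
gripper_force: 30.0
```

```bash
python3 - <<'E'
from h import *
go([.6013,.0444,.282],np.pi+.1185,np.radians(-8.8))
K,T=cam("side"); p,d=arm.grab_frame("side"); np.savez("s5.npz",p=p,d=d,K=K,T=T)
a=cv2.resize(p[135:205,245:325],None,fx=7,fy=7,interpolation=cv2.INTER_CUBIC); cv2.imwrite("pics/s5.png",a)
E
```

```text
t 12.72 pos [0.6011 0.0493 0.2829] rpy [-3.1388  0.1548 -3.0243] F [ 1.08 -8.7   4.36] M [-3.13 -0.31 -0.43] w 0.0136 gf 30.0
shift tool [ 0.0006 -0.0049  0.0008] norm 0.005
turn [-0.17  0.07 -0.07]
shift after turn [ 0.0006 -0.0049  0.0008]
```

View pics/s5.png

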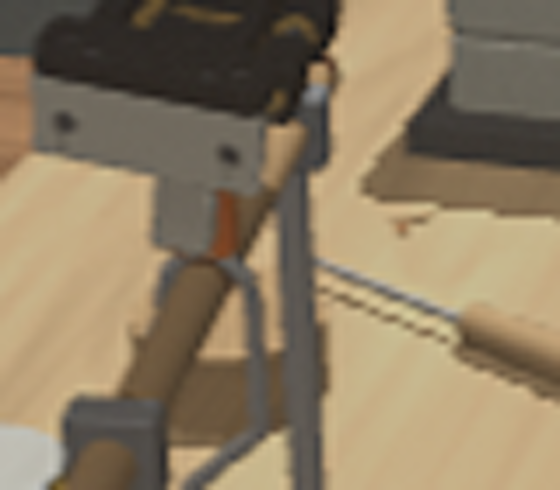

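The side crop shows the curl over the rod at about (205,265), with the shank on the robot's side and the dark groove hidden under the curl. The side force of 8.7 N at y≈0.049, with no rise in z, is the groove's shoulder, so the hook is in the groove. I'll back to mid-groove and let go.

Request:
move_arm:
  rows: "0 0 0 0 -0.002 0 0.0; 0 0 0 0 -0.002 0 0.0; 0 0 0 0 -0.001 0 0.0; 0 0 0 0 0 0 0.0"

```text
t: 13.28
eef_pos: [0.6018, 0.0469, 0.2829]
ee_rot: [3.14, 0.156, -3.024]
force: [-2.1, 2.8, 6.2]
width: 0.014
gripper_force: 30.0
```

Request:
move_arm:
  rows: "0 0 0 0 0 0 0.016; 0 0 0 0 0 0 0.02; 0 0 0 0 0 0 0.03; 0 0 0 0 0 0 0.04; 0 0 0 0 0 0 0.05; 0 0 0 0 0 -0.01 0.05"

```text
t: 14.02
eef_pos: [0.5991, 0.0457, 0.2914]
ee_rot: [-3.141, 0.152, -3.024]
force: [-0.4, -0.8, 0.7]
width: 0.0492
gripper_force: 0.0
```

Request:
move_arm:
  rows: "0 0 0 0 0 -0.02 0.05; 0 0 0 0 0 -0.035 0.05; 0 0 0 0 0 -0.045 0.05; 0 0 0 0 0 -0.02 0.05; 0 0 0 0 0 0 0.06"

```text
t: 14.65
eef_pos: [0.5817, 0.0437, 0.4134]
ee_rot: [3.141, 0.158, -3.024]
force: [-0.5, -0.3, -0.7]
width: 0.0555
gripper_force: 0.0
```

```bash
python3 - <<'E'
from h import *
yaw=.1185; ex=np.array([np.cos(yaw),np.sin(yaw),0]); ey=np.array([-ex[1],ex[0],0]); c0=np.array([.598,.044,.255])
go([.44,.21,.25],np.pi+.1185,np.radians(-30))
for n in ("wrist","side","top"):
    K,T=cam(n); p,d=arm.grab_frame(n); np.savez(n[0]+"6.npz",p=p,d=d,K=K,T=T)
    P=pts(K,T,d)-c0; q=np.stack([P@ex,P@ey,P[...,2]],-1); hv=cv2.cvtColor(p,cv2.COLOR_BGR2HSV)
    o=(d>0)&(abs(q[...,0])<.05)&(abs(q[...,1])<.03)&(q[...,2]>.013)&(q[...,2]<.08)&(hv[...,1]>120); print(n,"tab",o.sum(),q[o].mean(0).round(4) if o.any() else "", np.percentile(q[o],[5,95],axis=0).round(4).tolist() if o.any() else "")
    m=(d>0)&(abs(q[...,0])<.05)&(abs(q[...,1])<.03)&(q[...,2]<-.015)&(q[...,2]>-.14)
    for z in np.arange(-.14,-.015,.02):
        s=q[m&(q[...,2]>=z)&(q[...,2]<z+.02)]
        if len(s): print(round(z+.01,3),len(s),np.percentile(s[:,0]*1000,[5,50,95]).round(1),np.percentile(s[:,1]*1000,[5,50,95]).round(1))
E
```

```text
t 14.65 pos [0.5817 0.0437 0.4134] rpy [ 3.1406  0.158  -3.0245] F [-0.55 -0.31 -0.7 ] M [-0.08  0.54  0.07] w 0.0555 gf 0.0
shift tool [0.1454 0.1815 0.1424] norm 0.2727
turn [  0.03 -20.95  -0.08]
shift after turn [0.1865 0.1818 0.081 ]
wrist tab 614 [-0.0052  0.0031  0.0498] [[-0.0117, -0.0029, 0.02], [0.0089, 0.0092, 0.0608]]
-0.11 19 [-16.9  -8.8  -6.2] [0.6 3.4 6.5]
-0.09 27 [-22.5 -19.5 -16.5] [0.7 3.4 7.1]
-0.07 8 [-21.5 -20.7 -19.2] [1.2 5.1 7. ]
-0.05 31 [-21.4 -20.8 -18.7] [0.2 3.2 6.8]
-0.03 40 [-21.2 -20.4 -18.3] [-0.3  3.1  6.6]
-0.01 9 [-21.  -20.1 -18.3] [-0.2  2.   6. ]
side tab 170 [-0.001   0.0094  0.0387] [[-0.0103, 0.002, 0.0156], [0.0093, 0.0133, 0.0599]]
-0.13 7 [-7.3  2.4  5.7] [4.5 6.3 8.5]
-0.11 48 [-18.2  -0.6  15.3] [ 3.5  7.3 10.9]
-0.09 28 [-19.7   7.3  14.2] [0.9 6.2 9.5]
-0.07 27 [-19.2  -9.6   1.2] [ 3.5  6.7 11.1]
-0.05 22 [-20.2 -17.1 -13.6] [3.4 7.1 9.5]
-0.03 22 [-19.4 -16.6  22.4] [4.1 6.5 8.9]
-0.01 4 [-19.5 -17.6 -15.2] [5.3 6.2 8.7]
top tab 27 [-0.0097  0.0045  0.0327] [[-0.0123, -0.0048, 0.0135], [-0.003, 0.0237, 0.0529]]
-0.13 1 [-6.5 -6.5 -6.5] [5.6 5.6 5.6]
-0.11 3 [-9.4 -7.6 -4. ] [0.  2.8 5. ]
-0.09 7 [-22.7 -19.2 -16.8] [-1.4  1.2  3.9]
-0.07 1 [-15.7 -15.7 -15.7] [5.6 5.6 5.6]
-0.05 5 [-21.8 -21.5 -19. ] [0.4 3.1 5.1]
-0.03 5 [-20.8 -20.4 -18.8] [-0.   2.7  4.9]
-0.01 2 [-19.6 -19.3 -19. ] [0.  2.5 5. ]
```

Hung: the tab top is 61 mm above the rod's axis (groove depth), the shank is upright, and the free tip is towards the robot. Next I go to the bin for a close look.

```bash
python3 - <<'E'
from h import *
go([.39,.21,.28],np.pi+.1185,np.radians(-20))
E
```

```text
t 14.8 pos [0.5809 0.0437 0.4097] rpy [ 3.1416  0.1525 -3.0244] F [-0.03 -0.24 -0.39] M [-0.07  0.51 -0.  ] w 0.0593 gf 0.0
shift tool [0.1879 0.1875 0.1024] norm 0.2845
turn [ -0.02 -11.26  -0.07]
shift after turn [0.2041 0.1877 0.0638]
```

Request:
move_arm:
  rows: "0 0 0 0.03 0.03 0.015 0.0876; 0 0 0 0.038 0.038 0.02 0.0876; 0 0 0 0.038 0.038 0.022 0.0876; 0 0 0 0.038 0.038 0.022 0.0876; 0 0 0 0.03 0.03 0.015 0.0876; 0 0 0 0.0139 0.0135 0.0084 0.0876; 0 0 0 0 0 0 0.0876"

```text
t: 15.68
eef_pos: [0.3893, 0.2101, 0.2792]
ee_rot: [-3.14, 0.152, -3.022]
force: [-0.3, 0.3, -0.5]
width: 0.0876
gripper_force: 0.0
```

```bash
python3 - <<'E'
from h import *
go([.39,.21,.25],np.pi+.1185,np.radians(-30))
K,T=cam("wrist"); p,d=arm.grab_frame("wrist"); np.savez("w7.npz",p=p,d=d,K=K,T=T); cv2.imwrite("pics/w7.png",p)
P=pts(K,T,d); c=np.array([.45,.215,0]); m=(d>0)&(np.abs(P-c)[...,0]<.07)&(np.abs(P-c)[...,1]<.05)&(P[...,2]>.02)&(P[...,2]<.13)
e=m&(P[...,2]>.1045); b=m&(P[...,2]>.03)
print(m.sum(),e.sum()); r=cv2.minAreaRect(P[e][:,:2].astype(np.float32)); print("ears",r,P[e].mean(0))
hv=cv2.cvtColor(p,cv2.COLOR_BGR2HSV)
wood=b&(hv[...,0]<25)&(hv[...,1]>60); print("wood",wood.sum(),P[wood].max(0),P[wood].min(0),P[wood].mean(0))
blue=m&(hv[...,0]>100)&(hv[...,0]<130)&(hv[...,1]>90)
bar=m&(P[...,2]>.09)&(P[...,2]<.11)&(hv[...,1]<70); print("bar",bar.sum(),P[bar].mean(0),P[bar].min(0),P[bar].max(0))
E
```

```text
t 15.68 pos [0.3893 0.2101 0.2792] rpy [-3.1397  0.1519 -3.0216] F [-0.33  0.32 -0.45] M [-0.03  0.46  0.01] w 0.0876 gf 0.0
shift tool [ 0.0037 -0.0001  0.029 ] norm 0.0292
turn [ -0.08 -21.3    0.1 ]
shift after turn [ 0.014  -0.0001  0.0256]
1881 585
ears ((0.4455562233924866, 0.2209489345550537), (0.06822056323289871, 0.04798595979809761), 6.554117679595947) [0.44356227 0.2209359  0.11050176]
wood 388 [0.50473077 0.24099125 0.11036162] [0.4096656  0.19338598 0.03003099] [0.47256028 0.22458851 0.05081785]
bar 238 [0.46615063 0.22315661 0.10227085] [0.40905954 0.19338598 0.09496817] [0.47454849 0.24769348 0.10966804]
```

View pics/w7.png

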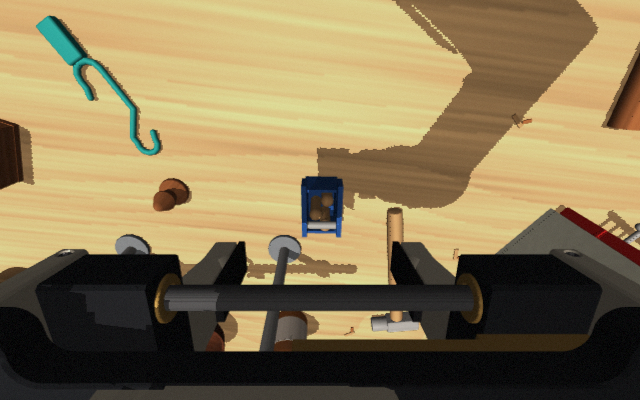

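The wrist view shows the bin at (322,205): two ears running up the picture (towards the robot) and the pale bar at (322,227), with two wooden finials inside at (325,205). Now I fit its frame from the depth.

```bash
python3 - <<'E'
from h import *
S=np.load("w7.npz");P=pts(S["K"],S["T"],S["d"]); hv=cv2.cvtColor(S["p"],cv2.COLOR_BGR2HSV); yaw=.1144
ex=np.array([np.cos(yaw),np.sin(yaw),0]);ey=np.array([-ex[1],ex[0],0]); c0=np.array([.465,.223,0])
q=np.stack([(P-c0)@ex,(P-c0)@ey,P[...,2]],-1)*1000; m=(S["d"]>0)&(abs(q[...,0])<80)&(abs(q[...,1])<40)
mid=m&(abs(q[...,1])<14)
for z in range(20,125,5):
    for nm,mm in (("mid",mid),("all",m)):
        s=q[mm&(q[...,2]>=z)&(q[...,2]<z+5)]
        if len(s)>3: print(z,nm,len(s),np.percentile(s[:,0],[2,25,50,75,98]).round(0),np.percentile(s[:,1],[2,50,98]).round(1))
t=np.load("t6.npz"); P=pts(t["K"],t["T"],t["d"]); q=np.stack([(P-c0)@ex,(P-c0)@ey,P[...,2]],-1)*1000
s=q[(abs(q[...,0])<15)&(abs(q[...,1])<12)&(q[...,2]>92)&(q[...,2]<112)]; print("top bar",len(s),s.mean(0))
s=q[(abs(q[...,0])<80)&(abs(q[...,1])<40)&(q[...,2]>107)&(q[...,2]<122)]; print("top ears",len(s),np.percentile(s,[2,50,98],axis=0).round(1).tolist())
E
```

```text
20 mid 46 [-21. -21.  10.  27.  29.] [-13.   -0.5  12.9]
20 all 61 [-21. -21. -20.  11.  28.] [-18.5   0.1  20.1]
25 mid 54 [-21. -21. -20.  13.  30.] [-13.    1.5  12.7]
25 all 70 [-21. -21. -21.  11.  30.] [-18.6   0.8  20.1]
30 mid 53 [-21. -21.  -9.  13.  30.] [-12.7   0.   12.7]
30 all 78 [-22. -21. -20.  12.  34.] [-19.1   2.   20.7]
35 mid 58 [-21. -21.  -1.  23.  33.] [-12.5   0.5  13.9]
35 all 85 [-21. -21. -11.  10.  31.] [-19.8   1.4  20.4]
40 mid 84 [-21. -21. -10.  28.  46.] [-12.7   1.3  12.4]
40 all 110 [-21. -21. -11.  28.  46.] [-18.6   1.3  19.2]
45 mid 160 [-21. -20. -17.  45.  48.] [-13.8  -0.1  13.8]
45 all 239 [-21. -19. -13.  45.  49.] [-18.8   1.4  20.8]
50 mid 106 [-18. -11.   9.  13.  42.] [-13.9   0.1  13.7]
50 all 137 [-20.  -9.   3.  13.  45.] [-15.4   1.3  18.2]
55 mid 135 [-11.  -6.  11.  17.  40.] [-12.9   4.1  12.8]
55 all 155 [-11.  -5.   6.  16.  40.] [-17.9   4.   18.2]
60 all 9 [-6. -5. 10. 14. 15.] [-17.9   9.4  18.9]
75 all 4 [-5. -3. -3. -2. -1.] [18.1 18.1 18.2]
80 all 7 [0. 2. 3. 5. 7.] [18.1 18.1 18.2]
85 all 19 [-53. -52. -26. -23. -20.] [-21.7 -17.8  22.4]
90 all 42 [-53. -53. -21. -12.  -0.] [-22.4 -17.8  24. ]
95 mid 33 [-0.  0.  0.  1.  1.] [-12.8  -0.3  12.7]
95 all 80 [-53. -47.   0.   1.  13.] [-22.2   4.1  22.6]
100 mid 146 [-0.  1.  3.  5.  7.] [-13.9  -0.3  13.4]
100 all 214 [-53.   1.   3.   5.   7.] [-19.    1.   20.7]
105 mid 4 [3. 3. 4. 4. 5.] [-11.6   5.3   7.1]
105 all 69 [-53. -52. -30.   2.  12.] [-23.5  18.1  23.8]
110 all 498 [-53. -39. -23.  -5.  13.] [-23.6 -17.9  23.9]
top bar 0 [nan nan nan]
top ears 20 [[-29.0, -26.0, 108.7], [-11.6, -23.6, 111.6], [11.2, -17.8, 116.4]]<stdin>:11: RuntimeWarning: Mean of empty slice.
  ret = um.true_divide(
```

```bash
python3 - <<'E'
from h import *
go([.394,.2149,.160],np.pi+.1144,np.radians(-30))
go([.4337,.2194,.0905],np.pi+.1144,np.radians(-30))
E
```

```text
t 15.72 pos [0.3901 0.21   0.2799] rpy [-3.1403  0.1527 -3.0223] F [ 0.6  -0.41  0.49] M [-0.04  0.45  0.03] w 0.0875 gf 0.0
shift tool [0.0138 0.0045 0.1192] norm 0.1201
turn [ 2.000e-02 -2.125e+01  2.800e-01]
shift after turn [0.0561 0.0044 0.1061]
t 15.72 pos [0.3901 0.21   0.2799] rpy [-3.1403  0.1527 -3.0223] F [ 0.6  -0.41  0.49] M [-0.04  0.45  0.03] w 0.0875 gf 0.0
shift tool [-0.0151  0.0044  0.1939] norm 0.1946
turn [ 2.000e-02 -2.125e+01  2.800e-01]
shift after turn [0.0562 0.0043 0.1862]
```

Request:
move_arm:
  rows: "0 -7.1 0 0 0 0 0.0876; 0 -7.1 0 0 0 0 0.0876; 0 -7.05 0.3 0 0 0 0.0876; 0 0 0 0.0281 0.0022 0.025 0.0876; 0 0 0 0.0281 0.0021 0.04 0.0876; 0 0 0 0 0 0.045 0.0876; 0 0 0 0 0 0 0.0876"

```text
t: 16.6
eef_pos: [0.433, 0.2033, 0.192]
ee_rot: [3.139, 0.439, -2.999]
force: [-0.7, -0.6, 0.4]
width: 0.0875
gripper_force: 0.0
```

```bash
python3 - <<'E'
from h import *
go([.4337,.2194,.0905],np.pi+.1144,np.radians(-30))
E
```

```text
t 16.6 pos [0.433  0.2033 0.192 ] rpy [ 3.1386  0.4394 -2.9994] F [-0.73 -0.62  0.39] M [-0.34  1.39 -0.04] w 0.0875 gf 0.0
shift tool [0.0405 0.0155 0.0932] norm 0.1028
turn [ 0.91 -4.82  1.41]
shift after turn [0.0486 0.0159 0.0892]
```

```bash
python3 - <<'E'
from h import *
s=arm.get_state(); print(s["q"].round(3),s["qd"].round(3))
E
```

```text
[ 1.041 -0.174 -1.015  0.686 -0.55  -3.029] [ 0.035 -0.064 -0.01  -0.027 -0.064 -0.003]
```

```bash
python3 - <<'E'
from h import *
go([.44,.215,.20],np.pi+.1144,np.radians(-10))
s=np.load("w7.npz"); np.set_printoptions(precision=4,suppress=True)
st=arm.get_state(); print(repr(st["q"]),repr(st["eef_pos"]),repr(st["ee_rot"]))
E
```

```text
t 16.6 pos [0.433  0.2033 0.192 ] rpy [ 3.1386  0.4394 -2.9994] F [-0.73 -0.62  0.39] M [-0.34  1.39 -0.04] w 0.0875 gf 0.0
shift tool [-0.0112  0.0106 -0.0035] norm 0.0158
turn [ 0.66 15.17  1.55]
shift after turn [-0.0096  0.0108 -0.0064]
array([ 1.0413, -0.1744, -1.0149,  0.6857, -0.5503, -3.0289]) array([0.433 , 0.2033, 0.192 ]) array([ 3.1386,  0.4394, -2.9994])
```

Request:
move_arm:
  rows: "-0.3 5 -0.5 0 0 0 0.0876; -0.3 5 -0.5 0 0 0 0.0876; -0.3 5 -0.5 0 0 0 0.0876; 0 0 0 0 0 0 0.0876"

```text
t: 17.1
eef_pos: [0.4329, 0.2052, 0.1949]
ee_rot: [3.127, 0.181, -2.97]
force: [-0.0, 0.2, -0.4]
width: 0.0875
gripper_force: 0.0
```

```bash
python3 - <<'E'
from h import *
np.set_printoptions(precision=4,suppress=True)
st=arm.get_state(); print(repr(st["q"]),repr(st["eef_pos"]),repr(st["ee_rot"]))
go([.44,.215,.18],np.pi+.1144,np.radians(-10))
E
```

```text
array([ 0.9487, -0.0494, -0.6595,  0.158 , -0.8264, -2.446 ]) array([0.4329, 0.2052, 0.1949]) array([ 3.1265,  0.1814, -2.97  ])
t 17.1 pos [0.4329 0.2052 0.1949] rpy [ 3.1265  0.1814 -2.97  ] F [-0.04  0.23 -0.36] M [-0.19  0.54 -0.02] w 0.0875 gf 0.0
shift tool [-0.0058  0.0082  0.0163] norm 0.0192
turn [1.44 0.37 3.23]
shift after turn [-0.0055  0.0089  0.016 ]
```

```bash
cat > kin.py <<'E'
import numpy as np, itertools
from scipy.optimize import least_squares
from scipy.spatial.transform import Rotation as R
D=[([-1.01889,.359388,.011058,-.000348,-1.224064,-.288116],[.17586703,-.65120516,.23362212],[3.13996825,-.00014,-2.87792]),
([1.0413,-.1744,-1.0149,.6857,-.5503,-3.0289],[.433,.2033,.192],[3.1386,.4394,-2.9994]),
([.9487,-.0494,-.6595,.158,-.8264,-2.446],[.4329,.2052,.1949],[3.1265,.1814,-2.97])]
S=(-1,1,-1,1)
def chain(q,s):
    R1=R.from_euler("z",q[0]); R2=R1*R.from_euler("y",q[1]); R3=R2*R.from_euler("y",s[0]*q[2]); R4=R3*R.from_euler("x",s[1]*q[3]); R5=R4*R.from_euler("y",s[2]*q[4]); R6=R5*R.from_euler("x",s[3]*q[5]); return R1,R2,R3,R4,R5,R6
def basis(q,s):
    R1,R2,R3,R4,R5,R6=chain(q,s); e=np.eye(3)
    return np.stack([e[2],R1.apply(e[0]),R1.apply(e[1]),R2.apply(e[2]),R3.apply(e[0]),R3.apply(e[2]),R5.apply(e[0])],1)
E
python3 - <<'E'
from kin import *
for s in itertools.product((1,-1),repeat=4):
    C=[chain(q,s)[5].inv()*R.from_euler("xyz",e) for q,p,e in D]
    er=max((C[0].inv()*c).magnitude() for c in C[1:])
    if er<.1: print(s,er,C[0].as_matrix().round(3).tolist())
for s in ((-1,1,-1,1),(-1,-1,-1,-1),(-1,-1,-1,1),(-1,1,-1,-1)):
    A=np.vstack([basis(q,s) for q,p,e in D]); b=np.concatenate([p for q,p,e in D]); x,res,rk,sv=np.linalg.lstsq(A,b,rcond=None); print(s,x.round(3),(A@x-b).round(4),sv.round(3))
E
```

```text
(-1, -1, -1, -1) 0.00011627551324566786 [[0.0, 0.0, 1.0], [-1.0, -0.0, 0.0], [0.0, -1.0, 0.0]]
(-1, 1, -1, 1) [-0.711  0.39  -0.201  0.557 -0.019  0.209 -0.204] [-0.0118  0.0009 -0.0166 -0.0082 -0.0094 -0.0164  0.0053  0.0199  0.033 ] [3.401 2.446 1.745 0.539 0.283 0.174 0.043]
(-1, -1, -1, -1) [-0.223  0.229 -0.194  0.652  0.143  0.144  0.251] [-0.0046  0.0026 -0.0111  0.0013 -0.0103 -0.011   0.0003  0.0156  0.0221] [3.401 2.446 1.745 0.539 0.283 0.174 0.043]
(-1, -1, -1, 1) [-0.223  0.229 -0.194  0.652  0.143  0.144  0.251] [-0.0046  0.0026 -0.0111  0.0013 -0.0103 -0.011   0.0003  0.0156  0.0221] [3.401 2.446 1.745 0.539 0.283 0.174 0.043]
(-1, 1, -1, -1) [-0.711  0.39  -0.201  0.557 -0.019  0.209 -0.204] [-0.0118  0.0009 -0.0166 -0.0082 -0.0094 -0.0164  0.0053  0.0199  0.033 ] [3.401 2.446 1.745 0.539 0.283 0.174 0.043]
```

```bash
python3 - <<'E'
from h import *
go([.4302,.2190,.0892],np.pi+.1144,np.radians(-10))
E
```

```text
t 17.1 pos [0.4329 0.2052 0.1949] rpy [ 3.1265  0.1814 -2.97  ] F [-0.04  0.23 -0.36] M [-0.19  0.54 -0.02] w 0.0875 gf 0.0
shift tool [0.0194 0.0125 0.1041] norm 0.1066
turn [1.44 0.37 3.23]
shift after turn [0.0194 0.014  0.1039]
```

Request:
move_arm:
  rows: "1.4 0.4 3.2 0 0 0 0.0876; 0 0 0 0.0194 0.014 0 0.0876; 0 0 0 0 0 0.025 0.0876; 0 0 0 0 0 0.025 0.0876; 0 0 0 0 0 0 0.0876"

```text
t: 17.73
eef_pos: [0.4183, 0.2153, 0.14]
ee_rot: [-3.138, 0.172, -3.024]
force: [-0.2, 0.2, 0.4]
width: 0.0875
gripper_force: 0.0
```

```bash
cat >> h.py <<'E'
def log():
    s=arm.get_state(); open("log.txt","a").write(repr([list(map(float,s[k])) for k in ("q","eef_pos","ee_rot")])+"\n"); print("q",s["q"].round(3))
E
python3 - <<'E'
from h import *
log(); go([.4302,.2190,.0892],np.pi+.1144,np.radians(-10))
E
```

```text
q [ 1.004  0.013 -0.762  0.211 -0.7   -2.613]
t 17.73 pos [0.4183 0.2153 0.14  ] rpy [-3.1379  0.1719 -3.0243] F [-0.2   0.17  0.41] M [-0.05  0.58  0.  ] w 0.0875 gf 0.0
shift tool [-0.0034  0.0025  0.0521] norm 0.0523
turn [-0.18 -0.15  0.16]
shift after turn [-0.0032  0.0024  0.0521]
```

Request:
move_arm:
  rows: "0 0 0 -0.0034 0.0025 0.018 0.0876; 0 0 0 0 0 0.02 0.0876; 0 0 0 0 0 0.014 0.0876; 0 0 0 0 0 0 0.0876"

```text
t: 18.23
eef_pos: [0.4311, 0.2204, 0.0909]
ee_rot: [-3.14, 0.173, -3.024]
force: [-0.5, 0.1, 0.0]
width: 0.0873
gripper_force: 0.0
```

Request:
move_arm:
  rows: "0 0 0 0 0 0 0.06; 0 0 0 0 0 0 0.04; 0 0 0 0 0 0 0.04; 0 0 0 0 0 0 0.04; 0 0 0 0 0 0 0.04"
  squeeze: 35

```text
t: 18.85
eef_pos: [0.4313, 0.2209, 0.0907]
ee_rot: [-3.141, 0.173, -3.024]
force: [-2.0, -0.6, 2.9]
width: 0.048
gripper_force: 35.0
```

```bash
python3 - <<'E'
from h import *
import ast, kin
log(); go([.4302,.2190,.0892],np.pi+.1144,np.radians(-10))
D=kin.D+[tuple(ast.literal_eval(l)) for l in open("log.txt")]
s=(-1,)*4
def B(q):
    R1,R2,R3,R4,R5,R6=kin.chain(q,s); e=np.eye(3)
    return np.stack([e[2],R1.apply(e[1]),R2.apply(e[2]),R3.apply(e[0]),R5.apply(e[0]),R5.apply(e[1]),R5.apply(e[2])],1)
A=np.vstack([B(q) for q,p,e in D]); b=np.concatenate([p for q,p,e in D]); x,res,rk,sv=np.linalg.lstsq(A,b,rcond=None); print(x.round(3),(A@x-b).round(4),sv.round(3))
E
```

```text
q [ 0.978  0.109 -0.817  0.256 -0.546 -2.644]
t 18.85 pos [0.4313 0.2209 0.0907] rpy [-3.1407  0.1733 -3.0243] F [-1.98 -0.58  2.89] M [-0.35  0.93 -0.05] w 0.048 gf 35.0
shift tool [ 0.0016 -0.0018  0.0013] norm 0.0027
turn [-0.02 -0.07  0.16]
shift after turn [ 0.0016 -0.0018  0.0013]
[ 0.199 -0.     0.602  0.464  0.37  -0.192  0.   ] [ 0.  0.  0. -0. -0.  0.  0.  0. -0.  0. -0.  0. -0. -0.  0.] [4.163 3.142 2.705 0.562 0.291 0.242 0.157]
```

The fit gives an exact kinematic model (residuals ~0). I'll use it to see which slant and regrasp spots are reachable.

```bash
cat >> kin.py <<'E'
X=np.array([.199,0,.602,.464,.37,-.192,0]); s4=(-1,)*4
import ast
DD=D+[tuple(ast.literal_eval(l)) for l in open("log.txt")]
def B(q):
    R1,R2,R3,R4,R5,R6=chain(q,s4); e=np.eye(3)
    return np.stack([e[2],R1.apply(e[1]),R2.apply(e[2]),R3.apply(e[0]),R5.apply(e[0]),R5.apply(e[1]),R5.apply(e[2])],1)
X=np.linalg.lstsq(np.vstack([B(q) for q,p,e in DD]),np.concatenate([p for q,p,e in DD]),rcond=None)[0]
C=R.from_matrix([[0,0,1],[-1,0,0],[0,-1,0]])
LO=np.array([-3.07,-1.43,-1.02,-3.03,-3.05,-3.03]);HI=np.array([3.07,2.12,1.25,1.67,0,3.03])
def fk(q): return B(q)@X, chain(q,s4)[5]*C
def ik(p,yaw,tilt,seed):
    Rt=R.from_euler("xyz",[np.pi,0,yaw])*R.from_euler("y",np.radians(tilt))
    f=lambda q:(lambda P,Q:np.concatenate([P-p,.3*(Rt.inv()*Q).as_rotvec()]))(*fk(q))
    r=least_squares(f,np.clip(seed,LO+.01,HI-.01),bounds=(LO,HI)); return r.x,np.abs(r.fun).max()
E
python3 - <<'E'
from kin import *
np.set_printoptions(precision=2,suppress=True)
ex=np.array([np.cos(.1185),np.sin(.1185),0]); q0=np.array([.978,.109,-.817,.256,-.546,-2.644])
rng=np.random.default_rng(0)
def tcp(bar,th,g): return bar-ex*g+.011*(np.sin(np.radians(th))*ex-np.array([0,0,np.cos(np.radians(th))]))
def best(p,half,th):
    sols=[]
    for k in range(25):
        sd=q0+rng.normal(0,.3,6) if k<8 else rng.uniform(LO,HI)
        if half and k<8: sd[5]+=np.pi
        q,e=ik(p,np.pi+.1185 if not half else .1185,-th if not half else th,sd)
        if e<1e-3:
            m=min((q-LO).min(),(HI-q).min()); sols.append((m,q))
    return max(sols,key=lambda t:t[0]) if sols else None
hung=np.array([.5977,.047,.142])
for th in (20,25,30):
  for half in (0,1):
    for nm,bar in (("hung",hung),("entry",hung-.03*ex+[0,0,.025]),("back60",hung-.06*ex+[0,0,.025]),("regrasp",np.array([.53,.10,.1])),("regrasp2",np.array([.56,.04,.1]))):
        print(th,half,nm,best(tcp(bar,th,.045),half,th))
E
```

```text
20 0 hung (np.float64(0.21282868319308224), array([ 0.49,  0.08, -0.81,  0.35, -0.37, -2.25]))
20 0 entry (np.float64(0.20043788278639874), array([ 0.53, -0.01, -0.82,  0.32, -0.45, -2.25]))
20 0 back60 (np.float64(0.13824995054242106), array([ 0.56, -0.06, -0.88,  0.34, -0.46, -2.3 ]))
20 0 regrasp None
20 0 regrasp2 (np.float64(2.015988162407112e-06), array([ 0.44,  0.08, -1.02,  0.67, -0.17, -2.54]))
20 1 hung (np.float64(0.21282869785589686), array([ 0.49,  0.08, -0.81,  0.35, -0.37,  0.89]))
20 1 entry (np.float64(0.20043785080838783), array([ 0.53, -0.01, -0.82,  0.32, -0.45,  0.9 ]))
20 1 back60 (np.float64(0.13824995508772897), array([ 0.56, -0.06, -0.88,  0.34, -0.46,  0.85]))
20 1 regrasp None
20 1 regrasp2 (np.float64(1.2772998747578868e-07), array([ 0.44,  0.08, -1.02,  0.67, -0.17,  0.61]))
25 0 hung (np.float64(0.006096297274905904), array([ 0.36,  0.05, -1.01,  0.89, -0.13, -2.68]))
25 0 entry (np.float64(0.04539157000351901), array([ 0.49, -0.04, -0.97,  0.6 , -0.28, -2.5 ]))
25 0 back60 None
25 0 regrasp None
25 0 regrasp2 None
25 1 hung (np.float64(0.006096264400899942), array([ 0.36,  0.05, -1.01,  0.89, -0.13,  0.46]))
25 1 entry (np.float64(0.04539154494451747), array([ 0.49, -0.04, -0.97,  0.6 , -0.28,  0.65]))
25 1 back60 None
25 1 regrasp None
25 1 regrasp2 None
30 0 hung None
30 0 entry None
30 0 back60 None
30 0 regrasp None
30 0 regrasp2 None
30 1 hung None
30 1 entry None
30 1 back60 None
30 1 regrasp None
30 1 regrasp2 None
```

```bash
cat > s.py <<'E'
from kin import *
np.set_printoptions(precision=2,suppress=True)
rng=np.random.default_rng(1)
def tcp(bar,th,g,yaw):
    ex=np.array([np.cos(yaw),np.sin(yaw),0]); return bar-ex*g+.011*(np.sin(np.radians(th))*ex-np.array([0,0,np.cos(np.radians(th))]))
def allsol(bar,th,yaw,g=.045,n=60):
    p=tcp(bar,th,g,yaw); out=[]
    for k in range(n):
        sd=rng.uniform(LO,HI); sd[0]=rng.uniform(-.6,1.4); sd[1]=rng.uniform(-.4,.6); sd[2]=rng.uniform(-1.02,0); sd[4]=rng.uniform(-1.2,0)
        q,e=ik(p,np.pi+yaw,-th,sd)
        if e<1e-3 and not any(np.abs(q-o[1]).max()<.1 for o in out): out.append((round(float(min((q-LO).min(),(HI-q).min())),3),q))
    return sorted(out,key=lambda t:-t[0])[:3]
E
python3 - <<'E'
from s import *
hung=np.array([.5977,.047,.142]); e=np.array([.993,.118,0])
for th in (20,25,30):
    for nm,bar,y in (("table",np.array([.470,.2236,.1]),.1144),("lift",np.array([.470,.2236,.167]),.1144),("back60",hung-.06*e+[0,0,.025],.1185),("entry",hung-.03*e+[0,0,.025],.1185),("hung",hung,.1185)):
        print(th,nm,*allsol(bar,th,y),sep="\n   ")
E
```

```text
20
   table
20
   lift
   (0.056, array([ 1.05, -0.07, -0.96,  0.56, -0.54, -2.97]))
20
   back60
   (0.138, array([ 0.56, -0.06, -0.88,  0.34, -0.46, -2.3 ]))
20
   entry
   (0.2, array([ 0.53, -0.01, -0.82,  0.32, -0.45, -2.25]))
20
   hung
   (0.213, array([ 0.49,  0.08, -0.81,  0.35, -0.37, -2.25]))
25
   table
25
   lift
25
   back60
25
   entry
   (0.045, array([ 0.49, -0.04, -0.97,  0.6 , -0.28, -2.5 ]))
25
   hung
   (0.006, array([ 0.36,  0.05, -1.01,  0.89, -0.13, -2.68]))
30
   table
30
   lift
30
   back60
30
   entry
30
   hung
```

```bash
python3 - <<'E'
from s import *
bar=np.array([.470,.2236,.1])
for th in (12,14,16,18): print(th,"table",*allsol(bar,th,.1144,.048,30))
# regrasp spots at theta 21
for x,y in ((.50,.10),(.53,.08),(.56,.06)):
    for yw in (-60,-40,-20,0): 
        r=allsol(np.array([x,y,.1]),21,np.radians(yw),.047,16)
        if r: print(x,y,yw,r[0])
hung=np.array([.5977,.047,.142]); e=np.array([.993,.118,0])
for th in (18,21,22.5):
    for nm,b in (("back60",hung-.06*e+[0,0,.025]),("hung",hung)): print(th,nm,*allsol(b,th,.1185,.048,16)[:1])
E
```

```text
12 table (0.127, array([ 1.  ,  0.08, -0.89,  0.35, -0.49, -2.76]))
14 table (0.067, array([ 1.  ,  0.07, -0.95,  0.46, -0.43, -2.87]))
16 table (0.004, array([ 0.99,  0.05, -1.02,  0.6 , -0.38, -3.  ]))
18 table
0.5 0.1 -60 (0.214, array([ 0.9 ,  0.23, -0.81,  0.51, -0.75,  2.35]))
0.5 0.1 -40 (0.041, array([ 0.88,  0.13, -0.98,  0.71, -0.58,  2.51]))
0.53 0.08 -60 (0.239, array([ 0.82,  0.25, -0.78,  0.54, -0.73,  2.4 ]))
0.53 0.08 -40 (0.066, array([ 0.78,  0.16, -0.95,  0.75, -0.55,  2.57]))
0.56 0.06 -60 (0.27, array([ 0.74,  0.27, -0.75,  0.57, -0.71,  2.46]))
0.56 0.06 -40 (0.098, array([ 0.69,  0.19, -0.92,  0.78, -0.53,  2.63]))
18 back60 (0.183, array([ 0.56, -0.05, -0.84,  0.27, -0.52, -2.23]))
18 hung (0.263, array([ 0.5 ,  0.09, -0.76,  0.27, -0.44, -2.18]))
21 back60 (0.105, array([ 0.56, -0.08, -0.92,  0.38, -0.43, -2.34]))
21 hung (0.174, array([ 0.49,  0.07, -0.85,  0.41, -0.34, -2.31]))
22.5 back60 (0.062, array([ 0.56, -0.09, -0.96,  0.46, -0.38, -2.41]))
22.5 hung (0.12, array([ 0.48,  0.06, -0.9 ,  0.52, -0.27, -2.4 ]))
```

The 30° slant isn't reachable here. The joint-3 limit caps it at about 13–14° at the bin and about 20° at the hook. The bar is round, so I'll regrip at 13° further back on the ears, enter with the bin pitched slightly, and finish with the tool at about 19.5°, clear of the shank.

Request:
move_arm:
  rows: "0 0 0 0 0 0 0.0876; 0 0 0 0 0 0 0.0876; 0 -3.0 0 0 0 0 0.0876; 0 0 0 0.003 0 0 0.0876; 0 0 0 0.0035 -0.001 0.0012 0.0876; 0 0 0 0 0 0 0.0876"

```text
t: 19.6
eef_pos: [0.4255, 0.2194, 0.088]
ee_rot: [-3.141, 0.225, -3.024]
force: [-0.3, 1.0, 0.3]
width: 0.0874
gripper_force: 0.0
```

```bash
python3 - <<'E'
from h import *
log(); go([.4248,.2195,.0893],np.pi+.1144,np.radians(-13))
E
```

```text
q [ 1.003  0.08  -0.92   0.402 -0.459 -2.808]
t 19.6 pos [0.4255 0.2194 0.088 ] rpy [-3.141   0.2253 -3.0243] F [-0.29  0.98  0.3 ] M [-0.03  0.73  0.01] w 0.0874 gf 0.0
shift tool [ 0.0004  0.0001 -0.0014] norm 0.0014
turn [ 0.   -0.09  0.16]
shift after turn [ 0.0004  0.0001 -0.0014]
```

Request:
move_arm:
  rows: "0 0 0 0 0 0 0.05; 0 0 0 0 0 0 0.04; 0 0 0 0 0 0 0.04; 0 0 0 0 0 0 0.04; 0 0 0 0 0 0 0.04"
  squeeze: 50

```text
t: 20.23
eef_pos: [0.4254, 0.2193, 0.088]
ee_rot: [-3.141, 0.226, -3.024]
force: [0.6, -0.2, 0.4]
width: 0.0478
gripper_force: 50.0
```

```bash
cat > wp.py <<'E'
from h import *
YR=.1185; EX=np.array([np.cos(YR),np.sin(YR),0]); EY=np.array([-EX[1],EX[0],0]); EZ=np.array([0,0,1.])
HO=np.array([.598,.044,0])+.003*EY+np.array([0,0,.129])   # hook foot when hung
def rtool(tilt,yaw=YR): return R.from_euler("xyz",[np.pi,0,np.pi+yaw])*R.from_euler("y",-np.radians(tilt))
def bar_in_tool():
    return np.loadtxt("bar.txt")
def target(bx,bz,tilt,dy=0):
    Rt=rtool(tilt); return HO+EX*bx/1000+EZ*bz/1000+EY*dy/1000-Rt.apply(bar_in_tool()), Rt
def rows(wps,cur=None):
    s=arm.get_state(); p=s["eef_pos"];Rc=R.from_euler("xyz",s["ee_rot"])
    print("t",round(s["t"],2),p.round(4),"F",s["force"].round(2),"gf",s["gripper_force"],"w",s["width"].round(4))
    for w in wps:
        q,Rt=target(*w); print(w,"turn",(Rc.inv()*Rt).as_rotvec(degrees=True).round(2),"shift(before turn)",Rc.inv().apply(q-p).round(4),"(after)",Rt.inv().apply(q-p).round(4)); p,Rc=q,Rt
E
python3 - <<'E'
from h import *
s=arm.get_state(); log(); go([.4248,.2195,.0893],np.pi+.1144,np.radians(-13))
b=np.array([.470,.2236,.100]); v=R.from_euler("xyz",s["ee_rot"]).inv().apply(b-s["eef_pos"]); v[1]=0; np.savetxt("bar.txt",v); print(v)
from wp import *
rows([(-120,70,8),(-60,38,5),(-30,38,5)])
E
```

```text
q [ 1.003  0.08  -0.921  0.404 -0.458 -2.809]
t 20.23 pos [0.4254 0.2193 0.088 ] rpy [-3.1409  0.2256 -3.0242] F [ 0.62 -0.22  0.42] M [-0.14  0.75 -0.01] w 0.0478 gf 50.0
shift tool [ 0.0003  0.0003 -0.0014] norm 0.0015
turn [-0.   -0.07  0.17]
shift after turn [ 0.0003  0.0003 -0.0014]
[-0.04633091  0.         -0.00167647]Traceback (most recent call last):
  File "<stdin>", line 5, in <module>
  File "wp.py", line 11, in rows
    print("t",round(s["t"],2),p.round(4),"F",s["force"].round(2),"gf",s["gripper_force"],"w",s["width"].round(4))
                                                                                             ^^^^^^^^^^^^^^^^
AttributeError: 'float' object has no attribute 'round'
```

Request:
move_arm:
  rows: "0 0 0 -0.0022 0 -0.0097 0.04; 0 0 0 -0.0045 0 -0.0195 0.04; 0 0 0 -0.0056 0 -0.0244 0.04; 0 0 0 -0.0045 0 -0.0195 0.04; 0 0 0 0 0 0 0.04"

```text
t: 20.85
eef_pos: [0.4257, 0.2203, 0.1646]
ee_rot: [3.139, 0.227, -3.025]
force: [-0.3, 0.4, -3.6]
width: 0.0475
gripper_force: 50.0
```

```bash
sed -i 's/s\["width"\].round(4)/round(s["width"],4)/' wp.py; python3 - <<'E'
from wp import *
log(); rows([(-90,70,5),(-60,38,5),(-30,38,5)])
E
```

```text
q [ 1.026 -0.033 -0.775  0.276 -0.704 -2.679]
t 20.85 [0.4257 0.2203 0.1646] F [-0.26  0.39 -3.56] gf 49.97442662715912 w 0.0475
(-90, 70, 5) turn [ 0.12  8.03 -0.08] shift(before turn) [-0.0206 -0.1924 -0.0251] (after) [-0.0166 -0.1924 -0.0273]
(-60, 38, 5) turn [0. 0. 0.] shift(before turn) [-0.0271  0.      0.0345] (after) [-0.0271  0.      0.0345]
(-30, 38, 5) turn [0. 0. 0.] shift(before turn) [-0.0299 -0.      0.0026] (after) [-0.0299 -0.      0.0026]
```

Request:
move_arm:
  rows: "0 0 0 -0.0103 -0.012 -0.0125 0.04; 0 0 0 -0.0103 -0.025 -0.0126 0.04; 0 4 0 0 -0.035 0 0.04; 0 4 0 0 -0.035 0 0.04; 0 0 0 0 -0.035 0 0.04; 0 0 0 0 -0.028 0 0.04; 0 0 0 0 -0.0154 0 0.04; 0 0 0 0 -0.007 0 0.04"

```text
t: 21.85
eef_pos: [0.4616, 0.0289, 0.1911]
ee_rot: [-3.141, 0.084, -3.026]
force: [0.1, -0.0, -2.4]
width: 0.0479
gripper_force: 50.0
```

Request:
move_arm:
  rows: "0 0 0 0 0 0 0.04; 0 0 0 0 0 0 0.04"

```text
t: 22.1
eef_pos: [0.4622, 0.0304, 0.192]
ee_rot: [-3.141, 0.086, -3.024]
force: [1.1, 0.1, -3.5]
width: 0.0477
gripper_force: 50.0
```

```bash
python3 - <<'E'
from wp import *
log(); rows([(-90,70,5),(-60,38,5),(-30,38,5)])
# where are bin bar and hook as seen by cameras
for n in ("wrist","side","top"):
    K,T=cam(n); p,d=arm.grab_frame(n); np.savez(n[0]+"8.npz",p=p,d=d,K=K,T=T)
    P=pts(K,T,d)-HO; q=np.stack([P@EX,P@EY,P[...,2]],-1)*1000; hv=cv2.cvtColor(p,cv2.COLOR_BGR2HSV)
    g=(d>0)&(hv[...,1]<90)
    h=g&(abs(q[...,0])<30)&(abs(q[...,1])<20)&(q[...,2]<100)&(q[...,2]>-10)
    for z in range(0,100,10):
        s=q[h&(q[...,2]>=z)&(q[...,2]<z+10)]
        if len(s)>3: print(n,"hook",z,len(s),np.percentile(s[:,0],[5,50,95]).round(1),np.percentile(s[:,1],[5,50,95]).round(1))
    b=g&(abs(q[...,0]+90)<18)&(abs(q[...,1])<15)&(abs(q[...,2]-72)<15); s=q[b]
    if len(s)>5: print(n,"bar",len(s),np.percentile(s,[5,50,95],axis=0).round(1).tolist())
    e=(d>0)&(hv[...,0]>100)&(hv[...,0]<130)&(hv[...,1]>80)&(abs(q[...,0]+100)<90)&(abs(q[...,1])<40)&(q[...,2]>-60)&(q[...,2]<100); s=q[e]
    if len(s)>5: print(n,"blue",len(s),np.percentile(s,[2,50,98],axis=0).round(1).tolist())
E
```

```text
q [ 0.523 -0.017 -0.578  0.043 -0.932 -2.   ]
t 22.1 [0.4622 0.0304 0.192 ] F [ 1.12  0.13 -3.53] gf 49.973536133766174 w 0.0477
(-90, 70, 5) turn [-0.04 -0.09 -0.05] shift(before turn) [-0.0005  0.0004 -0.0013] (after) [-0.0005  0.0004 -0.0013]
(-60, 38, 5) turn [0. 0. 0.] shift(before turn) [-0.0271  0.      0.0345] (after) [-0.0271  0.      0.0345]
(-30, 38, 5) turn [0. 0. 0.] shift(before turn) [-0.0299 -0.      0.0026] (after) [-0.0299 -0.      0.0026]
wrist bar 834 [[-96.0, -13.7, 65.8], [-94.2, -0.3, 70.7], [-89.6, 13.7, 72.8]]
wrist blue 5320 [[-149.3, -23.7, -26.5], [-125.6, -0.3, 20.9], [-69.5, 23.1, 87.4]]
side hook 0 24 [-10.7  -0.4  10.2] [0.  4.4 8.4]
side hook 10 16 [-15.8   8.2  15.5] [2.  4.5 7.3]
side hook 20 22 [-20.8 -13.5  14.8] [-1.4  3.6  6.7]
side hook 30 11 [ 4.3 10.7 14.6] [3.1 4.7 6.3]
side hook 40 14 [-4.2  2.5  9.2] [1.8 4.4 5.1]
side hook 50 16 [-15.   -8.9  -2.6] [0.2 3.7 5.7]
side hook 60 9 [-20.5 -17.8 -14.8] [2.5 4.1 7.2]
side hook 70 9 [-20.7 -18.3 -15.4] [-0.9  3.5  5.5]
side hook 80 10 [-19.1 -16.5 -13.5] [2.5 4.7 6.4]
side hook 90 11 [-19.7 -16.7 -13.7] [1.9 4.5 7.4]
side blue 102 [[-125.0, -21.9, -32.0], [-88.2, 22.6, 13.4], [-56.8, 27.4, 80.9]]
```

Request:
move_arm:
  rows: "0 0 0 -0.006 0.0004 0.006 0.04; 0 0 0 -0.009 0 0.012 0.04; 0 0 0 -0.0086 0 0.0105 0.04; 0 0 0 -0.004 0 0.0047 0.04; 0 0 0 0 0 0 0.04; 0 0 0 0 0 0 0.04"

```text
t: 23.0
eef_pos: [0.4923, 0.0338, 0.1616]
ee_rot: [-3.141, 0.086, -3.024]
force: [-1.1, -0.3, -2.1]
width: 0.0477
gripper_force: 50.0
```

```bash
python3 - <<'E'
from wp import *
log(); rows([(-60,38,5),(-30,38,5),(-18,38.5,5),(-11,36.5,7)])
for n in ("side","wrist"):
    K,T=cam(n); p,d=arm.grab_frame(n); np.savez(n[0]+"9.npz",p=p,d=d,K=K,T=T)
    P=pts(K,T,d)-HO; q=np.stack([P@EX,P@EY,P[...,2]],-1)*1000; hv=cv2.cvtColor(p,cv2.COLOR_BGR2HSV)
    b=(d>0)&(hv[...,1]<90)&(abs(q[...,0]+60)<18)&(abs(q[...,1])<15)&(abs(q[...,2]-40)<15); s=q[b]
    if len(s)>5: print(n,"bar",len(s),np.percentile(s,[5,50,95],axis=0).round(1).tolist())
    w=(d>0)&(hv[...,0]<25)&(hv[...,1]>70)&(q[...,0]>-90)&(q[...,0]<0)&(abs(q[...,1])<22)&(q[...,2]>-30)&(q[...,2]<30); s=q[w]
    if len(s)>5: print(n,"finials",len(s),np.percentile(s,[2,50,98],axis=0).round(1).tolist())
a=cv2.imread("pics/s5.png"); p=np.load("s9.npz")["p"]; cv2.imwrite("pics/s9.png",cv2.resize(p[140:235,230:335],None,fx=5.5,fy=5.5,interpolation=cv2.INTER_CUBIC))
E
```

```text
q [ 0.494  0.07  -0.565  0.043 -0.856 -1.974]
t 23.0 [0.4923 0.0338 0.1616] F [-1.11 -0.27 -2.13] gf 49.9734753370285 w 0.0477
(-60, 38, 5) turn [-0.05 -0.07 -0.08] shift(before turn) [-0.0001  0.0006  0.0003] (after) [-0.0001  0.0006  0.0003]
(-30, 38, 5) turn [0. 0. 0.] shift(before turn) [-0.0299 -0.      0.0026] (after) [-0.0299 -0.      0.0026]
(-18, 38.5, 5) turn [0. 0. 0.] shift(before turn) [-0.012   0.      0.0005] (after) [-0.012   0.      0.0005]
(-11, 36.5, 7) turn [ 0. -2.  0.] shift(before turn) [-0.0069  0.      0.0042] (after) [-0.0067  0.      0.0045]
side finials 50 [[-84.5, 3.2, -17.6], [-43.9, 11.7, -10.0], [-12.1, 19.4, 16.8]]
wrist bar 829 [[-65.7, -13.3, 35.8], [-63.9, 0.1, 40.6], [-59.2, 13.5, 42.6]]
wrist finials 982 [[-85.8, -16.1, -29.4], [-65.4, 1.0, -10.0], [-46.2, 14.2, -1.8]]
```

View pics/s9.png

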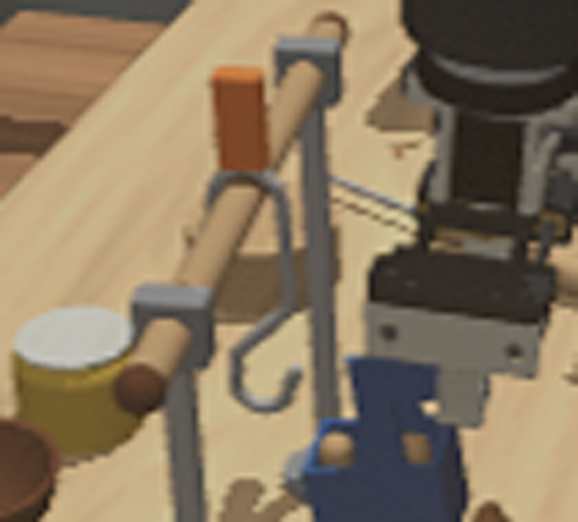

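The side crop shows the hook hanging upright in the groove with the tab at (240,120), and the free curl tip at (293,375) towards the robot. The bin is held just on the robot's side, with its finials below the hook's foot. I'm moving in.

Request:
move_arm:
  rows: "0 0 0 -0.006 0.0003 0.0003 0.04; 0 0 0 -0.012 0.0003 0.001 0.04; 0 0 0 -0.009 0 0.0008 0.04; 0 0 0 -0.003 0 0.0003 0.04; 0 0 0 0 0 0 0.04"

```text
t: 23.72
eef_pos: [0.5223, 0.0379, 0.1613]
ee_rot: [-3.141, 0.085, -3.025]
force: [-0.2, -0.2, -2.4]
width: 0.048
gripper_force: 50.0
```

Request:
move_arm:
  rows: "0 0 0 -0.004 0 0.0002 0.04; 0 0 0 -0.005 0 0.0002 0.04; 0 0 0 -0.003 0 0.0001 0.04; 0 0 0 0 0 0 0.04"

```text
t: 24.22
eef_pos: [0.5343, 0.0395, 0.1622]
ee_rot: [-3.141, 0.086, -3.024]
force: [-0.2, 0.1, -3.2]
width: 0.0476
gripper_force: 50.0
```

```bash
python3 - <<'E'
from wp import *
log(); rows([(-18,38.5,5),(-11,36.5,7),(-5,31,10),(-1,25,14),(0,20,17),(0,14.5,19.5)])
P=None
K,T=cam("side"); p,d=arm.grab_frame("side"); P=pts(K,T,d)-HO; q=np.stack([P@EX,P@EY,P[...,2]],-1)*1000; hv=cv2.cvtColor(p,cv2.COLOR_BGR2HSV)
h=(d>0)&(hv[...,1]<90)&(abs(q[...,0])<30)&(abs(q[...,1])<15)
for z in (60,70,80,90): s=q[h&(q[...,2]>=z)&(q[...,2]<z+10)]; print(z,len(s),np.median(s,0).round(1))
E
```

```text
q [ 0.462  0.141 -0.479  0.039 -0.87  -1.939]
t 24.23 [0.5343 0.0395 0.1622] F [-0.21  0.09 -3.18] gf 49.97344136238098 w 0.0476
(-18, 38.5, 5) turn [-0.04 -0.07 -0.08] shift(before turn) [ 0.0003 -0.      0.0004] (after) [ 0.0003 -0.      0.0004]
(-11, 36.5, 7) turn [ 0. -2.  0.] shift(before turn) [-0.0069  0.      0.0042] (after) [-0.0067  0.      0.0045]
(-5, 31, 10) turn [ 0. -3. -0.] shift(before turn) [-0.0054 -0.      0.0086] (after) [-0.005  -0.      0.0089]
(-1, 25, 14) turn [-0. -4. -0.] shift(before turn) [-0.0031 -0.      0.0098] (after) [-0.0024 -0.      0.01  ]
(0, 20, 17) turn [ 0. -3. -0.] shift(before turn) [0.0001 0.     0.0075] (after) [0.0005 0.     0.0075]
(0, 14.5, 19.5) turn [ 0.  -2.5  0. ] shift(before turn) [ 0.0015 -0.      0.0073] (after) [ 0.0018 -0.      0.0072]
60 0 [nan nan nan]
70 0 [nan nan nan]
80 0 [nan nan nan]
90 3 [-16.9   4.   97.9]
  return _methods._mean(a, axis=axis, dtype=dtype,
  ret = um.true_divide(
```

Request:
move_arm:
  rows: "0 -1 0 -0.0035 0 0.0021 0.04; 0 -1 0 -0.0033 0 0.0022 0.04; 0 0 0 0 0 0 0.04"

```text
t: 24.65
eef_pos: [0.5409, 0.0401, 0.1584]
ee_rot: [-3.141, 0.121, -3.024]
force: [0.3, -0.5, -2.1]
width: 0.0478
gripper_force: 50.0
```

Request:
move_arm:
  rows: "0 -1.5 0 -0.0027 0 0.0043 0.04; 0 -1.5 0 -0.0027 0 0.0043 0.04; 0 0 0 0 0 0 0.04"

```text
t: 25.02
eef_pos: [0.5471, 0.0408, 0.1505]
ee_rot: [-3.141, 0.172, -3.024]
force: [-0.1, 0.2, -2.5]
width: 0.0479
gripper_force: 50.0
```

```bash
python3 - <<'E'
from wp import *
rows([(-5,31,10),(-1,25,14),(0,20,17),(0,14.5,19.5)])
E
```

```text
t 25.02 [0.5471 0.0408 0.1505] F [-0.12  0.22 -2.53] gf 49.974287152290344 w 0.0479
(-5, 31, 10) turn [-0.07 -0.13 -0.05] shift(before turn) [-0.0006  0.0002  0.0003] (after) [-0.0006  0.0002  0.0003]
(-1, 25, 14) turn [-0. -4. -0.] shift(before turn) [-0.0031 -0.      0.0098] (after) [-0.0024 -0.      0.01  ]
(0, 20, 17) turn [ 0. -3. -0.] shift(before turn) [0.0001 0.     0.0075] (after) [0.0005 0.     0.0075]
(0, 14.5, 19.5) turn [ 0.  -2.5  0. ] shift(before turn) [ 0.0015 -0.      0.0073] (after) [ 0.0018 -0.      0.0072]
```

Request:
move_arm:
  rows: "0 -2 0 -0.0018 0 0.0049 0.04; 0 -2 0 -0.0016 0 0.005 0.04; 0 0 0 0 0 0 0.04"

```text
t: 25.4
eef_pos: [0.5521, 0.0412, 0.1414]
ee_rot: [-3.14, 0.241, -3.024]
force: [0.2, -0.4, -2.6]
width: 0.0478
gripper_force: 50.0
```

Request:
move_arm:
  rows: "0 -1.5 0 -0.0001 0 0.0037 0.04; 0 -1.5 0 0.0002 0 0.0038 0.04; 0 0 0 0 0 0 0.04"

```text
t: 25.78
eef_pos: [0.5542, 0.0414, 0.1343]
ee_rot: [-3.14, 0.294, -3.024]
force: [0.1, -0.3, -2.6]
width: 0.0476
gripper_force: 50.0
```

```bash
python3 - <<'E'
from wp import *
rows([(0,20,17),(0,15,19.5),(0,13,19.5)])
E
```

```text
t 25.77 [0.5542 0.0414 0.1343] F [ 0.05 -0.29 -2.61] gf 49.97517228126526 w 0.0476
(0, 20, 17) turn [-0.1  -0.16 -0.04] shift(before turn) [0.0002 0.0004 0.0004] (after) [0.0002 0.0004 0.0004]
(0, 15, 19.5) turn [ 0.  -2.5  0. ] shift(before turn) [ 0.0013 -0.      0.0068] (after) [ 0.0016 -0.      0.0067]
(0, 13, 19.5) turn [0. 0. 0.] shift(before turn) [ 0.0007 -0.      0.0019] (after) [ 0.0007 -0.      0.0019]
```

Request:
move_arm:
  rows: "0 -1.3 0 0.0007 0.0003 0.0033 0.04; 0 -1.3 0 0.0008 0 0.0034 0.04; 0 0 0 0 0 0 0.04"

```text
t: 26.15
eef_pos: [0.555, 0.0417, 0.1275]
ee_rot: [-3.14, 0.339, -3.024]
force: [-0.6, -0.8, -2.4]
width: 0.0479
gripper_force: 50.0
```

Request:
move_arm:
  rows: "0 0 0 0.0004 0 0.0011 0.04; 0 0 0 0 0 0 0.04"

```text
t: 26.4
eef_pos: [0.5557, 0.0423, 0.1267]
ee_rot: [-3.141, 0.341, -3.024]
force: [-0.5, -0.1, -2.8]
width: 0.0479
gripper_force: 50.0
```

Request:
move_arm:
  rows: "0 0 0 0.0003 0 0.0009 0.04; 0 0 0 0 0 0 0.04"

```text
t: 26.65
eef_pos: [0.5555, 0.0423, 0.1256]
ee_rot: [-3.141, 0.341, -3.024]
force: [1.1, 0.2, -1.2]
width: 0.0476
gripper_force: 50.0
```

Request:
move_arm:
  rows: "0 0 0 0.0003 0 0.0009 0.04; 0 0 0 0 0 0 0.04"

```text
t: 26.9
eef_pos: [0.5559, 0.0425, 0.1251]
ee_rot: [-3.141, 0.342, -3.024]
force: [-0.2, 1.0, 0.8]
width: 0.0478
gripper_force: 50.0
```

```bash
python3 - <<'E'
from wp import *
rows([(0,13,19.5)])
E
```

```text
t 26.9 [0.5559 0.0425 0.1251] F [-0.17  0.96  0.81] gf 49.97314095497131 w 0.0478
(0, 13, 19.5) turn [-0.03  0.1  -0.05] shift(before turn) [ 0.0011 -0.0005 -0.0003] (after) [ 0.0011 -0.0005 -0.0003]
```

The force change from −2.6 to +0.8 N shows the bar is seated. I'm easing the grip off so the bin settles gently.

Request:
move_arm:
  rows: "0 0 0 0 0 0 0.04; 0 0 0 0 0 0 0.04"
  squeeze: 10

```text
t: 27.15
eef_pos: [0.5556, 0.0423, 0.1248]
ee_rot: [-3.141, 0.342, -3.024]
force: [-0.2, 0.1, 1.4]
width: 0.0484
gripper_force: 10.0
```

Request:
move_arm:
  rows: "0 0 0 0 0 0 0.04; 0 0 0 0 0 0 0.04; 0 0 0 0 0 0 0.04; 0 0 0 0 0 0 0.04"
  squeeze: 3

```text
t: 27.65
eef_pos: [0.5553, 0.0422, 0.1245]
ee_rot: [-3.141, 0.341, -3.024]
force: [-0.4, -0.4, 1.7]
width: 0.0479
gripper_force: 3.0
```

Request:
move_arm:
  rows: "0 0 0 0 0 0 0.049; 0 0 0 0 0 0 0.051; 0 0 0 0 0 0 0.055; 0 0 0 0 0 0 0.065; 0 0 0 0 0 0 0.08; 0 0 0 0 0 0 0.0876; 0 0 0 0 0 0 0.0876"

```text
t: 28.52
eef_pos: [0.5553, 0.0422, 0.1245]
ee_rot: [-3.141, 0.341, -3.024]
force: [-0.5, 0.3, 0.1]
width: 0.0857
gripper_force: 0.0
```

```bash
cat > chk.py <<'E'
from wp import *
def chk():
    s=arm.get_state(); print("t",round(s["t"],2),s["eef_pos"].round(4),s["ee_rot"].round(3),s["force"].round(1))
    for n in ("side","wrist","top"):
        K,T=cam(n); p,d=arm.grab_frame(n); P=pts(K,T,d)-HO; q=np.stack([P@EX,P@EY,P[...,2]],-1)*1000; hv=cv2.cvtColor(p,cv2.COLOR_BGR2HSV)
        e=(d>0)&(hv[...,0]>100)&(hv[...,0]<130)&(hv[...,1]>80)&(abs(q[...,0])<80)&(abs(q[...,1])<35)&(q[...,2]>-110)&(q[...,2]<60); a=q[e]
        if len(a)>10: print(n,"blue",len(a),np.percentile(a,[2,50,98],axis=0).round(1).tolist())
        r=a[(abs(a[:,1])>15)&(a[:,2]>18)&(a[:,0]<-10)]
        if len(r)>8: print(n,"ear top slope deg",np.degrees(np.arctan(np.polyfit(r[:,0],r[:,2],1)[0])).round(1),len(r))
        t=q[(d>0)&(hv[...,0]<18)&(hv[...,1]>120)&(abs(q[...,0])<25)&(abs(q[...,1])<20)&(q[...,2]>139)&(q[...,2]<200)]
        if len(t)>5: print(n,"tab",len(t),np.percentile(t,[2,50,98],axis=0).round(1).tolist())
E
python3 -c "from chk import *; chk()"
```

```text
t 28.52 [0.5553 0.0422 0.1245] [-3.141  0.341 -3.024] [-0.5  0.3  0.1]
side blue 88 [[-23.1, -21.0, -86.3], [2.0, 23.1, -36.7], [47.9, 28.0, 25.9]]
side tab 169 [[-11.1, -2.8, 140.5], [-1.7, 6.9, 165.3], [9.8, 11.5, 186.2]]
wrist blue 5491 [[-56.7, -22.6, -85.3], [-21.4, -0.5, -39.2], [41.4, 23.5, 24.2]]
wrist ear top slope deg 4.4 809
top blue 54 [[-22.6, -23.5, -87.1], [0.2, 9.7, 23.4], [40.6, 21.5, 30.4]]
top ear top slope deg 1.3 19
top tab 73 [[-12.2, -8.1, 143.8], [-6.5, -1.9, 184.3], [10.4, 5.3, 190.3]]
```

Request:
move_arm:
  rows: "0 0 0 0 0 -0.006 0.0876; 0 0 0 0 0 -0.015 0.0876; 0 0 0 0 0 -0.025 0.0876; 0 0 0 0 0 -0.03 0.0876; 0 0 0 0.02 0 -0.03 0.0876; 0 0 0 0.03 0 -0.02 0.0876; 0 0 0 0.03 0 0 0.0876; 0 0 0 0 0 0 0.0876"

```text
t: 29.68
eef_pos: [0.4366, 0.0279, 0.2165]
ee_rot: [3.141, 0.341, -3.024]
force: [-0.2, -0.0, 0.6]
width: 0.0875
gripper_force: 0.0
```

```bash
python3 -c "from chk import *; chk()"
```

```text
t 29.68 [0.4366 0.0279 0.2165] [ 3.141  0.341 -3.024] [-0.2 -0.   0.6]
side blue 130 [[-59.9, -23.3, -85.1], [-27.4, 4.1, 23.4], [10.1, 27.1, 27.8]]
side ear top slope deg -1.3 60
side tab 170 [[-9.8, -2.1, 140.8], [0.1, 6.8, 165.5], [11.7, 11.2, 186.7]]
wrist blue 1836 [[-61.7, -22.3, -84.6], [-30.8, 0.7, -47.5], [35.3, 23.1, 25.1]]
wrist ear top slope deg 2.8 122
top blue 123 [[-57.8, -23.2, -87.5], [-24.8, -4.6, 23.4], [22.8, 22.0, 31.7]]
top ear top slope deg -0.2 60
top tab 76 [[-11.4, -8.3, 140.7], [-6.2, -1.8, 184.6], [12.2, 5.5, 190.3]]
```

Request:
move_arm:
  rows: "0 0 0 0 0 0 0.0876; 0 0 0 0 0 0 0.0876; 0 0 0 0 0 0 0.0876"

```text
t: 30.2
eef_pos: [0.4387, 0.0284, 0.2163]
ee_rot: [-3.14, 0.34, -3.024]
force: [-0.1, 0.1, -0.0]
width: 0.0876
gripper_force: 0.0
```

```bash
python3 -c "from chk import *; chk()"
```

```text
t 30.2 [0.4387 0.0284 0.2163] [-3.14   0.34  -3.024] [-0.1  0.1 -0. ]
side blue 120 [[-55.1, -22.6, -85.2], [-21.6, 13.5, 21.8], [13.5, 27.4, 25.8]]
side ear top slope deg 1.3 50
side tab 171 [[-10.3, -3.0, 141.1], [-0.7, 7.2, 166.7], [11.1, 11.4, 186.3]]
wrist blue 1748 [[-59.1, -22.3, -85.4], [-25.6, 1.4, -49.0], [40.3, 23.1, 24.8]]
wrist ear top slope deg 3.6 92
top blue 118 [[-56.0, -23.2, -86.9], [-21.5, -6.2, 23.5], [15.6, 21.9, 30.1]]
top ear top slope deg -0.9 56
top tab 74 [[-11.9, -8.2, 141.2], [-7.2, -1.5, 184.2], [11.2, 5.5, 190.5]]
```

The bin is still swinging slightly, so I'll wait for it to settle.

Request:
move_arm:
  rows: "0 0 0 0 0 0 0.0876; 0 0 0 0 0 0 0.0876; 0 0 0 0 0 0 0.0876; 0 0 0 0 0 0 0.0876; 0 0 0 0 0 0 0.0876; 0 0 0 0 0 0 0.0876; 0 0 0 0 0 0 0.0876; 0 0 0 0 0 0 0.0876"

```text
t: 31.35
eef_pos: [0.4386, 0.0285, 0.2165]
ee_rot: [-3.141, 0.341, -3.024]
force: [-0.2, 0.1, 0.4]
width: 0.0874
gripper_force: 0.0
```

Request:
move_arm:
  rows: "0 0 0 0 0 0 0.0876; 0 0 0 0 0 0 0.0876; 0 0 0 0 0 0 0.0876; 0 0 0 0 0 0 0.0876; 0 0 0 0 0 0 0.0876; 0 0 0 0 0 0 0.0876; 0 0 0 0 0 0 0.0876; 0 0 0 0 0 0 0.0876"

```text
t: 32.35
eef_pos: [0.4386, 0.0285, 0.2165]
ee_rot: [-3.141, 0.341, -3.024]
force: [0.2, -0.2, -0.4]
width: 0.0874
gripper_force: 0.0
```

Request:
move_arm:
  rows: "0 0 0 0 0 0 0.0876; 0 0 0 0 0 0 0.0876; 0 0 0 0 0 0 0.0876; 0 0 0 0 0 0 0.0876; 0 0 0 0 0 0 0.0876; 0 0 0 0 0 0 0.0876; 0 0 0 0 0 0 0.0876; 0 0 0 0 0 0 0.0876"

```text
t: 33.35
eef_pos: [0.4386, 0.0285, 0.2165]
ee_rot: [-3.141, 0.341, -3.024]
force: [0.3, 0.7, -0.3]
width: 0.0874
gripper_force: 0.0
```

Request:
move_arm:
  rows: "0 0 0 0 0 0 0.0876; 0 0 0 0 0 0 0.0876; 0 0 0 0 0 0 0.0876; 0 0 0 0 0 0 0.0876; 0 0 0 0 0 0 0.0876; 0 0 0 0 0 0 0.0876; 0 0 0 0 0 0 0.0876; 0 0 0 0 0 0 0.0876"

```text
t: 34.35
eef_pos: [0.4385, 0.0285, 0.2165]
ee_rot: [-3.141, 0.341, -3.024]
force: [0.0, -0.9, -0.4]
width: 0.0878
gripper_force: 0.0
```

```bash
cat > sw.py <<'E'
from wp import *
for i in range(12):
    K,T=cam("side"); p,d=arm.grab_frame("side"); P=pts(K,T,d)-HO; q=np.stack([P@EX,P@EY,P[...,2]],-1)*1000; hv=cv2.cvtColor(p,cv2.COLOR_BGR2HSV)
    e=(d>0)&(hv[...,0]>100)&(hv[...,0]<130)&(hv[...,1]>80)&(abs(q[...,0])<80)&(abs(q[...,1])<35)&(q[...,2]>-110)&(q[...,2]<60); uv=np.argwhere(e)
    print(round(arm.get_state()["t"],2),uv.mean(0).round(2)[::-1],len(uv),np.percentile(q[e],[2,98],axis=0).round(0)[:,0])
E
python3 sw.py; python3 -c "from chk import *; chk()"
```

```text
34.4 [286.04 215.41] 123 [-58.  15.]
34.45 [286.21 215.08] 118 [-58.  16.]
34.5 [286.13 215.62] 117 [-58.  19.]
34.55 [286.37 215.08] 118 [-58.  16.]
34.6 [286.15 214.9 ] 117 [-58.  19.]
34.65 [286.03 214.93] 123 [-58.  17.]
34.7 [286.03 215.43] 122 [-58.  18.]
34.75 [286.18 214.95] 118 [-58.  14.]
34.8 [286.13 215.08] 118 [-58.  18.]
34.85 [286.02 216.17] 117 [-58.  16.]
34.9 [286.23 215.54] 120 [-58.  16.]
34.95 [286.08 215.14] 118 [-58.  18.]
t 34.95 [0.4386 0.0285 0.2165] [-3.141  0.341 -3.024] [ 0.6 -1.   0. ]
side blue 116 [[-58.1, -22.9, -84.1], [-24.9, 4.3, 22.6], [15.8, 27.6, 27.3]]
side ear top slope deg 1.0 50
side tab 169 [[-10.4, -3.2, 140.7], [-0.6, 6.6, 165.8], [11.2, 10.8, 186.1]]
wrist blue 1760 [[-59.4, -22.4, -84.9], [-26.8, 0.3, -48.7], [39.3, 23.1, 24.8]]
wrist ear top slope deg 3.5 95
top blue 118 [[-56.3, -23.3, -87.7], [-20.8, -5.5, 22.9], [14.7, 21.8, 31.8]]
top ear top slope deg -0.4 56
top tab 73 [[-11.6, -8.2, 140.9], [-7.6, -1.7, 184.7], [11.0, 5.3, 191.1]]
```

The bin is still (side centroid steady within noise), level and seated. The hook is fully down and the gripper is clear, so I'm handing in.

```bash
python3 -c "from station import arm; print(arm.job_done())"
```

```text
the job is handed in; nothing more can be done
None
```

The S-hook hangs fully down in the rail's groove with its lower curl towards the robot, and the blue bin hangs from it level and still, handed in at about 35 s. One slip: on my first, too-high approach the hook's lower curl touched the rod and tipped in the pads. I corrected that before hanging it, but I did not record the peak force of that touch; the highest reading I saw after it was about 9–11 N.

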